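# Seal the stone samples into the vacuum chamber

### The arm

A 6-joint arm with a two-finger parallel gripper is mounted at the origin on the work surface. World frame = base frame: x ahead of the robot, y to its left, z up, the work surface at z = 0. Lengths are in m, angles in rad, forces in N, time in s.
With the tool pointing down it reaches from about 0.35 to 0.775 m from the base axis. Payload 5.5 kg.
Tool frame: the origin (TCP) lies at the very end of the fingers, on their centre line; the grasp point (between the pads) lies 19 mm behind it; z points along the fingers, x is the direction in which the jaws open and shut, and the axes are right-handed (so a half turn about z gives the same grasp; the last joint's range is limited). The gripper opens to 85 mm and grips with 20 to 120 N. Pads are 22 mm wide; open, the fingers measure 114 mm over their backs; the gripper's body (76 mm by 85 mm) begins 54 mm behind the grasp point. The pads swing forward as they close: fully open they stand 13 mm farther back than shut.
Start: joints at [-1.281, 0.313, 0.046, 1.304, 0, 1.431], TCP at [0.24, -0.523, 0.203] pointing down, gripper open.
Joint ranges: [-2.76, 2.76], [-0.86, 1.69], [-1.03, 1.26], [-2.2, 2.34], [-1.47, 1.5], [-3.14, 3.14]. Speed limits (rad/s): [2.57, 2.57, 3.14, 3.14, 3.14, 3.14].

### API

Orientations are given as a unit quaternion [w, x, y, z].
In Python, from workcell import monitor, eyes, ticket gives the robot as it stands.
- The arm moves only by the tool send_rows, never from a script. Its argument "targets" is a list of rows, each a list of 5 numbers: the shift along the world's x, y, z in m, then the turn about the world's z in degrees, then the closure in counts, from 0 (fully open) to 255 (shut). A call has 1 to 12 rows; each row shifts and turns the commanded pose from where the row before left it; what a row does not reach is not made up. A row lasts 1/10 s, in which the tool goes at most 50 mm and 8.59 degrees, less where a joint would pass 70% of its speed; a pose out of reach is approached as far as the arm can. A call is refused whole if a number of a shift passes 0.05 or a number of a turn 8.59, either way. A call with a gripper value outside its range is refused whole. The fingers move at their own pace and stop on an object; "newtons" is the grip in N (left out, the last holds). Time passes only in rows, so rows that do not move let the fingers close. It gives the time, the measured TCP pose, the force and the opening at its end, in the units of the state.
- monitor.get_state(): the state, without advancing time (a new reading comes with each control period).
- eyes.read_camera(name): name is "scene" or "top" or "wrist"; returns a dict with "img" (420x560x3 uint8, red, green, blue), "z_map" (420x560 float32, m along the optical axis (not along the pixel's ray), 0 where there is no reading), "camera_matrix" (3x3 intrinsics, pixels), "pose" (4x4, takes a point from camera to world coordinates); the wrist camera has in their place "T_tool_cam" (4x4, takes a point from camera to tool coordinates, whose origin is the TCP and whose axes are the tool frame's). Camera axes: x right, y down, z forward; pixel columns grow to the right and rows downward; lengths in m; the calibration is good to about 2 mm. A picture is of the moment at which its call begins: read the wrist's pose just before it.
- ticket.hand_in(): hands the job in, once; it reports no verdict.
Trained networks look in the newest picture that a camera, given by its name, has taken for a name from the list of things; names that differ only in an ending like _2 or _b are one class to them, and where a whole thing is asked for, a point or a joint stands for the part that bears it (a point fixed in the world has none). Each returns a list of dicts, best first, with "conf" (0 to 1); they miss things now and then, are a little off and sometimes report something else, mostly with a low value. They report only what shows in the picture. A call takes as long as a camera call. They do not tell look-alikes from the thing itself.
- eyes.spot_in(name, camera): "xyz" ([x, y, z] in m, in world coordinates, good to about 4 mm: the middle of the surface that is visible of it).
- eyes.tip_of(name, camera): "xyz" ([x, y, z] in m, in world coordinates, good to about 4 mm: a listed point, or the origin of a listed thing).
The state is a dict: "clock": time; "joint_pos": joint angles; "qvel": joint speeds; "tau": joint torques, N m; "tcp_pos": TCP position; "orientation": TCP orientation; "wrist_force": force on the tool from outside, world axes, zero at the start; "ft_torque": the same for the moment, N m; "finger_gap": finger opening in m.
Only numpy, scipy, OpenCV 4.12 (cv2) and the standard library are available. Lean on these libraries where they do the work, as an engineer would, in place of code of your own. Each camera call takes 0.05 s, during which the arm holds its last target.

### The job

Put every sawn stone sample on the bench into the vacuum chamber and then shut its lid completely. Only after that push the camlock coupling upright and fully home onto the grooved adaptor of the chamber's port column with both its cam arms still raised, then swing one cam arm fully down and then the other, so the cap is locked. Leave the round stone slice, the caliper and the rotary-tool handpiece where they lie.

Things in the scene. Friction and masses are not known exactly. Their poses are not given: they have to be found in the camera images.
- chamber: Fixed vacuum chamber, an open-topped square aluminium box 220 x 220 mm outside, walls and floor 5 mm, 75 mm high; a flange stands out 15 mm round the rim. Origin at the centre of its underside. Its x axis points to the lid's hinge side (about to the robot's right); the port column stands on its -x side.
- chamber_in (a point): Centre of the chamber's inner floor (5 mm above the bench), axes as the chamber's; the inside spans +-105 mm in its x and y and is 70 mm deep.
- lid (a joint): Lid angle in rad: 0 shut flat on the chamber, up to 1.9 open; it starts upright, leaning back a little. Steel plate 220 x 220 x 8 mm hinged along the chamber's +x rim. Stiff hinge: it stays wherever it is left and has to be pushed all the way down, with about 2 to 5 N at its free edge.
- lid_hinge (a point): Middle of the lid's hinge line, at chamber x = +110 mm, 75.5 mm above the bench. This frame turns with the lid: -x runs along the plate's inner face to the free edge 220 mm away, z is the plate's outward normal (up when shut); the outer face is at z = 8 mm.
- lid_handle (a point): Centre of the knob on the lid's outer face: 35 mm out from the face, 30 mm from the free edge, mid-width; knob 28 mm across, its end 43 mm from the face.
- port_top (a point): Centre of the top of the grooved adaptor, 155 mm above the bench: upright 41 mm steel column on a 90 mm foot, 240 mm from the chamber's centre on its -x side, fixed to the chamber by a low pipe (top at 47 mm). The brass adaptor has a bevelled lip 49 mm across and 12 mm high, under it a groove 38 mm across and 26 mm high.
- port_seat (a point): Point on the column's axis 44 mm below the adaptor's top: the coupling's origin comes here when it is fully home.
- coupling: Loose camlock coupling (a blanking cap), 0.4 kg, standing mouth down. Round aluminium skirt 66 mm outside, 53 mm inside, 44 mm deep, closed by an 8 mm disc with a square grip boss on it. Origin at the centre of the open mouth (underside), z up. Fits the adaptor at any yaw. Two brass cam arms are pivoted on it at y = +-38 mm, z = 23 mm, turning about its x direction.
- coupling_boss (a point): Middle of the coupling's grip boss, 72 mm above its origin: a 34 x 34 mm square block 40 mm high (z = 52 to 92 mm), faces square to the coupling's x and y.
- cam_a (a joint): Angle in rad of the cam arm on the coupling's +y side: 0 hanging straight down (locked), pi/2 level outward, 2.25 fully up; starts at 1.9 to 2.2. Stays where it is left; about 2 N near its end moves it. With the coupling home its cam enters the adaptor's groove; with the coupling more than a few mm too high it jams on the lip.
- cam_a_tip (a point): Middle of the end of the +y cam arm, a flat bar 73 mm long from its pivot, 18 mm wide and 8 mm thick (the pivot line lies in mid-thickness), with a thin 24 mm ring at its end for looks.
- cam_b (a joint): Angle in rad of the cam arm on the coupling's -y side: 0 hanging straight down (locked), pi/2 level outward, 2.25 fully up; starts at 1.9 to 2.2. Stays where it is left; about 2 N near its end moves it. With the coupling home its cam enters the adaptor's groove; with the coupling more than a few mm too high it jams on the lip.
- cam_b_tip (a point): Middle of the end of the -y cam arm, a flat bar 73 mm long from its pivot, 18 mm wide and 8 mm thick (the pivot line lies in mid-thickness), with a thin 24 mm ring at its end for looks.
- stone_1: A loose sawn stone sample of grey rock, about 88 mm long (x), 44 mm wide (y), 40 mm high with uneven top and ends; its two large faces (+-y) are sawn flat and parallel. About 0.33 kg. Origin at the middle of its underside. May be absent (None).
- stone_2: A loose sawn stone sample of grey rock, about 76 mm long (x), 48 mm wide (y), 44 mm high with uneven top and ends; its two large faces (+-y) are sawn flat and parallel. About 0.33 kg. Origin at the middle of its underside. May be absent (None).
- stone_3: A loose sawn stone sample of grey rock, about 89 mm long (x), 40 mm wide (y), 34 mm high with uneven top and ends; its two large faces (+-y) are sawn flat and parallel. About 0.33 kg. Origin at the middle of its underside. May be absent (None).
- stone_4: A loose sawn stone sample of grey rock, about 66 mm long (x), 50 mm wide (y), 46 mm high with uneven top and ends; its two large faces (+-y) are sawn flat and parallel. About 0.33 kg. Origin at the middle of its underside. May be absent (None).
- slab: Bystander: a round stone slice about 120 mm across and 22 mm thick lying flat, not a sample. Origin at the middle of its underside.
- caliper: Bystander: a steel caliper about 170 mm long lying flat.
- handpiece: Bystander: a black rotary-tool handpiece about 150 mm long lying down.
Things that resemble listed ones, but are neither listed nor needed, are in the scene too. Leave any blue or purple look-alike of the stone_4 alone.

How it is judged:
By the outcome, as a careful person would: the job done as asked, in the order asked, and still so for the second after the job is handed in, with the robot touching nothing.
Of stone_1, stone_2, stone_3, stone_4 only 2 to 4 are there at a start; the rules pass over those that are not, and their reading is None.
At some moment in a run one of stone_1, stone_2, stone_3, stone_4 may be knocked a few centimetres aside while the robot is not near it.
It also fails if it takes over 210 s, if anything falls off the work surface, if the arm or the gripper's body presses on something with over 40 N, if the wrist force passes 120 N, or if a joint passes its speed limit or range.

## Working session

There is one attempt and no reset: what is moved stays moved. The work goes in short steps, Python scripts to look and compute and a tool call to move; the robot and the scene stay as the last step left them, time stands still between calls to the robot, and variables do not carry over. Pictures are saved under pics/ and viewed, and the job is handed in when it is done.

Besides the shell and the picture viewer there is one more tool, called after "Emit:" as name([rows], argument=value, ...), one row to a line, values as JSON. send_rows: Moves the arm, as the interface text tells. Its arguments: {"type":"object","properties":{"targets":{"type":"array"},"newtons":{"type":"number"}},"required":["targets"]}

```bash
ls; mkdir -p pics
cat > h.py <<'E'
from workcell import monitor, eyes, ticket
import numpy as np, cv2
def cam(n):
    return eyes.read_camera(n)
def save(img,fn,crop=None,sc=1):
    im=img[:,:,::-1]
    if crop: r0,r1,c0,c1=crop; im=im[r0:r1,c0:c1]
    if sc!=1: im=cv2.resize(im,None,fx=sc,fy=sc,interpolation=cv2.INTER_CUBIC)
    cv2.imwrite('pics/'+fn,im)
def pts(d):
    z=d['z_map'];K=d['camera_matrix'];h,w=z.shape
    u,v=np.meshgrid(np.arange(w),np.arange(h))
    P=np.stack([(u-K[0,2])/K[0,0]*z,(v-K[1,2])/K[1,1]*z,z],-1)
    T=d['pose'];return P@T[:3,:3].T+T[:3,3]
def px(d,p):
    T=np.linalg.inv(d['pose']);q=T[:3,:3]@np.array(p)+T[:3,3];K=d['camera_matrix']
    return (K@q)[:2]/q[2]
E
python3 - <<'E'
from h import *
print(monitor.get_state())
for n in ['scene','top']:
    d=cam(n); save(d['img'],n+'0.png'); print(n,d['pose'].round(3).tolist(),d['camera_matrix'].tolist())
    for t in ['stone_1','slab','caliper','handpiece','coupling','chamber_in','lid_handle','lid_hinge','port_top','port_seat','coupling_boss','cam_a_tip','chamber']:
        for f in ['tip_of','spot_in']:
            try:
                for r in getattr(eyes,f)(t,n): print(t,f,np.round(r['xyz'],3),round(r['conf'],2),px(d,r['xyz']).round())
            except Exception as e: print(t,f,e)
E
```

```text
pics
{'clock': 0.0, 'joint_pos': array([-1.28056966e+00,  3.14013103e-01,  4.49799374e-02,  1.30358477e+00,
       -1.59742314e-06,  1.43118061e+00]), 'qvel': array([-1.35692201e-03, -1.89414310e-03,  6.27026155e-05,  8.02465858e-05,
        7.79762812e-04,  1.41584075e-03]), 'tau': array([-1.07031294e-03, -4.80622101e+01,  2.98534763e+01,  1.94330671e-02,
       -2.54894712e-04, -3.17886688e-06]), 'tcp_pos': array([ 0.23944058, -0.52216435,  0.20230207]), 'orientation': array([-5.93151822e-04,  8.41643140e-01, -5.40033327e-01, -6.91185450e-04]), 'wrist_force': array([-0.41752506,  0.34484659, -0.81389982]), 'ft_torque': array([-0.05234076, -0.01225229,  0.00092756]), 'finger_gap': 0.08549402133784378}
scene [[0.61, 0.492, -0.621, 1.283], [0.792, -0.37, 0.485, -0.553], [0.009, -0.788, -0.616, 0.86], [0.0, 0.0, 0.0, 1.0]] [[485.97448051600446, 0.0, 280.9309262004375], [0.0, 485.97448051600446, 206.52012509977808], [0.0, 0.0, 1.0]]
stone_1 tip_of [0.313 0.243 0.002] 0.97 [291. 176.]
stone_1 tip_of [ 0.447  0.182 -0.001] 0.88 [303. 204.]
stone_1 tip_of [ 0.536  0.424 -0.001] 0.84 [384. 
[... 4780 characters left out ...]
.325  0.076] 0.81 [438. 217.]
lid_hinge spot_in [ 0.497 -0.354  0.212] 0.86 [468. 215.]
port_top tip_of [0.552 0.021 0.154] 0.67 [303. 194.]
port_top spot_in [0.54  0.012 0.044] 0.56 [306. 204.]
port_top spot_in [ 0.52  -0.272  0.066] 0.46 [416. 212.]
port_seat tip_of [0.552 0.026 0.111] 0.95 [301. 196.]
port_seat spot_in [0.539 0.016 0.045] 0.89 [304. 205.]
coupling_boss tip_of [0.64  0.137 0.072] 0.66 [258. 164.]
coupling_boss spot_in [0.635 0.135 0.055] 0.58 [259. 168.]
coupling_boss spot_in [0.568 0.301 0.037] 0.43 [197. 193.]
cam_a_tip tip_of [0.613 0.242 0.054] 0.76 [219. 176.]
cam_a_tip spot_in [0.617 0.21  0.047] 0.47 [231. 175.]
chamber tip_of [ 0.52  -0.217 -0.002] 0.72 [389. 215.]
```

View pics/scene0.png

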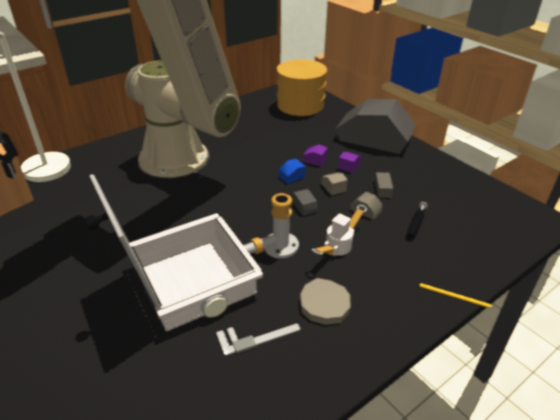

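Run:
```python
import cv2
im=cv2.imread('pics/top0.png')
cv2.imwrite('pics/top0c.png',cv2.resize(im[110:330,120:330],None,fx=2.7,fy=2.7,interpolation=cv2.INTER_CUBIC))
```

```text
(no output)
```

View pics/top0.png

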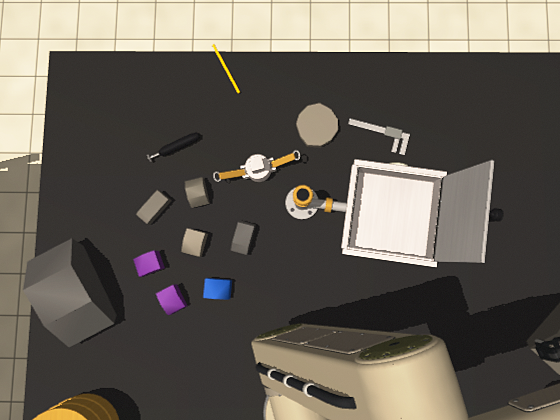

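View pics/top0c.png

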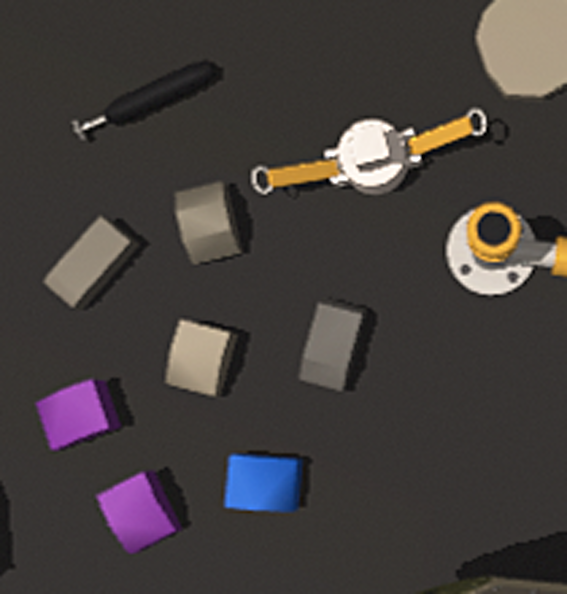

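The scene and top views show four grey stones, at top pixels (154,207), (198,192), (195,242) and (243,238). There are also three look-alikes: purple at (149,263) and (171,298), blue at (218,289). The coupling stands at (258,168), the port at (303,195) and the open chamber at (392,215). Next I'll measure the stones.

```bash
cat >> h.py <<'E'
def stones(d,verbose=True,region=(0.25,0.68,0.14,0.5)):
    P=pts(d);z=P[...,2];x0,x1,y0,y1=region
    m=((d['z_map']>0)&(z>0.015)&(z<0.07)&(P[...,0]>x0)&(P[...,0]<x1)&(P[...,1]>y0)&(P[...,1]<y1)).astype(np.uint8)
    n,l,s,c=cv2.connectedComponentsWithStats(m,connectivity=4)
    for i in range(1,n):
        if s[i,4]<80: continue
        k=l==i; q=P[k]; zt=np.percentile(q[:,2],95)
        for lo in (0.015,):
            qq=q[q[:,2]>lo][:,:2].astype(np.float32)
            (cx,cy),(w,h),a=cv2.minAreaRect(qq*1000)
            if w<h: w,h,a=h,w,a+90
            print('c',round(cx),round(cy),'L',round(w),'W',round(h),'long axis deg',round((a+90)%180-90,1),'top',round(zt*1000),'rgb',d['img'][k].mean(0).round(),'px',c[i].round())
E
python3 - <<'E'
from h import *
stones(cam('top'))
d=cam('scene');save(d['img'],'sc1.png',(140,270,230,440),3.5)
E
```

```text
c 628 198 L 114 W 55 long axis deg -84.7 top 60 rgb [200. 171. 128.] px [239. 173.]
c 573 305 L 73 W 49 long axis deg 15.2 top 47 rgb [123. 114.  99.] px [196. 192.]
c 531 422 L 88 W 43 long axis deg -40.3 top 38 rgb [133. 123. 109.] px [153. 207.]
c 453 178 L 85 W 45 long axis deg -14.2 top 43 rgb [110. 105.  98.] px [243. 237.]
c 437 308 L 65 W 51 long axis deg -13.4 top 48 rgb [166. 151. 129.] px [194. 242.]
c 380 428 L 65 W 51 long axis deg -69.3 top 48 rgb [141.  68. 160.] px [148. 263.]
c 316 242 L 65 W 50 long axis deg 86.2 top 48 rgb [ 48. 101. 193.] px [217. 289.]
c 286 362 L 63 W 53 long axis deg 27.1 top 48 rgb [139.  67. 158.] px [171. 300.]
```

View pics/sc1.png

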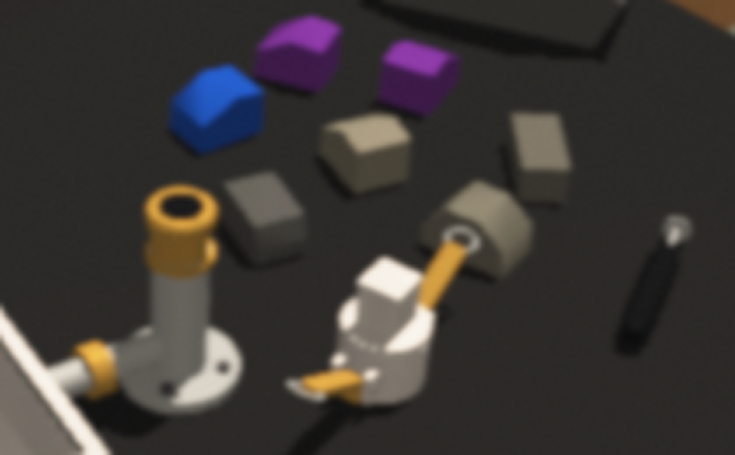

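Grey stones by measured size: (453,178) is 85x45, so stone_1. (573,305) is 73x49, stone_2. (531,422) is 88x43, stone_3. (437,308) is 65x51, stone_4. The blue and purple ones also measure 65x51, so they are the stone_4 look-alikes and I'll leave them. I'll start with stone_1.

Emit:
send_rows([
  [0.011, 0.04, 0.005, 8.3, 0],
  [0.011, 0.04, 0.005, 8.3, 0],
  [0.011, 0.04, 0.005, 8.3, 0],
  [0.011, 0.04, 0.005, 8.3, 0],
  [0.011, 0.04, 0.005, 8.3, 0],
  [0.011, 0.04, 0.005, 8.3, 0],
  [0.011, 0.04, 0.005, 8.3, 0],
  [0.011, 0.04, 0.005, 8.3, 0],
  [0.011, 0.04, 0.005, 8.3, 0],
  [0.011, 0.04, 0.005, 8.3, 0],
  [0.011, 0.04, 0.005, 8.3, 0],
  [0.011, 0.04, 0.005, 8.3, 0],
], newtons=50)

```text
clock: 4.0
tcp_pos: [0.3718, -0.0411, 0.2638]
orientation: [0.0, 0.955, 0.297, 0.001]
wrist_force: [0.1, -1.0, 0.0]
finger_gap: 0.0856
```

Emit:
send_rows([
  [0.0135, 0.037, -0.0235, 6.9, 0],
  [0.0135, 0.037, -0.0235, 6.9, 0],
  [0.0135, 0.037, -0.0235, 6.9, 0],
  [0.0135, 0.037, -0.0235, 6.9, 0],
  [0.0135, 0.037, -0.0235, 6.9, 0],
  [0.0135, 0.037, -0.0235, 6.9, 0],
  [0, 0, 0, 0, 0],
  [0, 0, 0, 0, 0],
])

```text
clock: 4.8
tcp_pos: [0.4518, 0.1798, 0.1215]
orientation: [-0.0, 0.79, 0.614, -0.001]
wrist_force: [-0.4, -0.1, -0.3]
finger_gap: 0.0857
```

Run:
```python
from h import *
stones(cam('top'))
d=cam('wrist');save(d['img'],'w1.png');print(d['T_tool_cam'].round(3).tolist())
```

```text
c 631 198 L 114 W 53 long axis deg -87.7 top 60 rgb [201. 172. 128.] px [240. 173.]
c 596 311 L 49 W 25 long axis deg -73.9 top 46 rgb [114. 105.  90.] px [194. 183.]
c 531 422 L 86 W 42 long axis deg -40.9 top 38 rgb [138. 128. 113.] px [151. 208.]
c 422 173 L 28 W 23 long axis deg -7.0 top 43 rgb [103.  97.  91.] px [244. 248.]
c 380 428 L 64 W 51 long axis deg -68.8 top 48 rgb [142.  68. 160.] px [148. 263.]
c 286 365 L 62 W 46 long axis deg 26.6 top 48 rgb [159.  83. 176.] px [166. 299.]
[[1.0, 0.0, -0.0, -0.001], [-0.0, 0.961, 0.275, -0.07], [0.0, -0.275, 0.961, -0.171], [0.0, 0.0, 0.0, 1.0]]
```

View pics/w1.png

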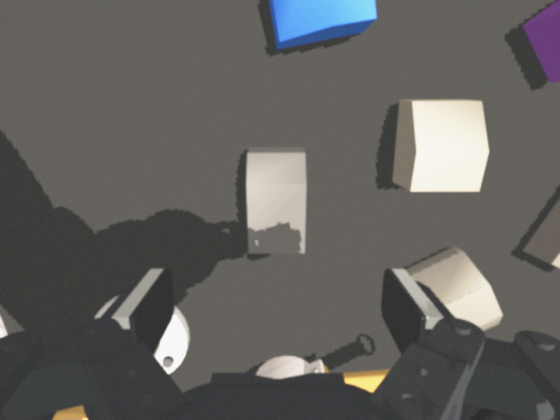

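The wrist picture shows stone_1 squared to the jaws at (276,200), between the fingers at (145,300) and (410,300). I'll lower and grip it.

Emit:
send_rows([
  [0.001, -0.001, -0.04, 0, 0],
  [0, 0, -0.04, 0, 0],
  [0, 0, -0.031, 0, 0],
  [0, 0, 0, 0, 0],
  [0, 0, 0, 0, 255],
  [0, 0, 0, 0, 255],
  [0, 0, 0, 0, 255],
  [0, 0, 0, 0, 255],
  [0, 0, 0, 0, 255],
  [0, 0, 0, 0, 255],
])

```text
clock: 5.9
tcp_pos: [0.4539, 0.1784, 0.0116]
orientation: [0.0, 0.79, 0.613, 0.0]
wrist_force: [-0.9, -0.2, -0.3]
finger_gap: 0.0002
```

Run:
```python
from h import *
d=cam('wrist');save(d['img'],'w2.png')
d=cam('scene');save(d['img'],'s2.png',(120,300,200,450),3)
print(monitor.get_state()['finger_gap'])
```

```text
3.621350126925369e-05
```

View pics/w2.png

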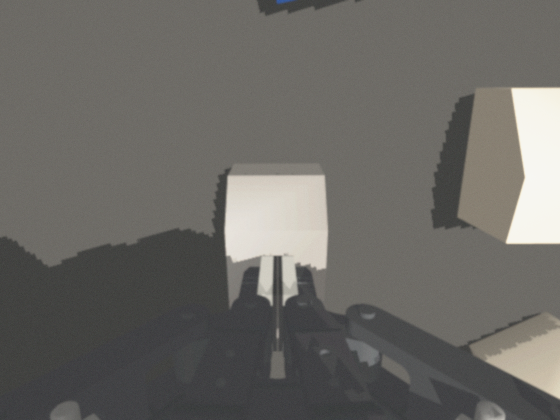

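View pics/s2.png

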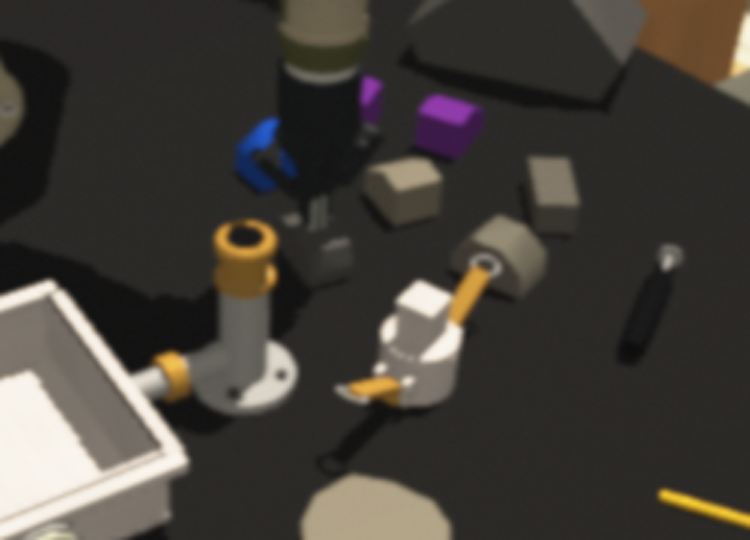

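```bash
cat >> h.py <<'E'
def wpts(d,s):
    from scipy.spatial.transform import Rotation as R
    q=s['orientation'];T=np.eye(4);T[:3,:3]=R.from_quat([q[1],q[2],q[3],q[0]]).as_matrix();T[:3,3]=s['tcp_pos']
    d['pose']=T@d['T_tool_cam'];return pts(d)
E
python3 - <<'E'
from h import *
s=monitor.get_state();d=cam('wrist');P=wpts(d,s)*1000
print(s['tcp_pos'])
for u,v in [(276,190),(276,210),(276,240),(240,270),(315,270),(266,262),(290,262),(266,290),(255,300),(276,300),(240,340),(100,60),(240,200),(310,200),(230,330)]: print(u,v,P[v,u].round())
save(d['img'],'w3.png',(150,400,180,380),3)
E
```

```text
[0.45362406 0.1783168  0.011338  ]
276 190 [418. 186.  29.]
276 210 [426. 184.  34.]
276 240 [437. 181.  40.]
240 270 [448. 162.  38.]
315 270 [456. 194.  38.]
266 262 [441. 176.  52.]
290 262 [444. 185.  52.]
266 290 [442. 177.  74.]
255 300 [438. 174.  85.]
276 300 [445. 179.  77.]
240 340 [435. 173. 110.]
100 60 [342. 119.   1.]
240 200 [418. 170.  33.]
310 200 [426. 200.  32.]
230 330 [434. 170. 106.]
```

View pics/w3.png

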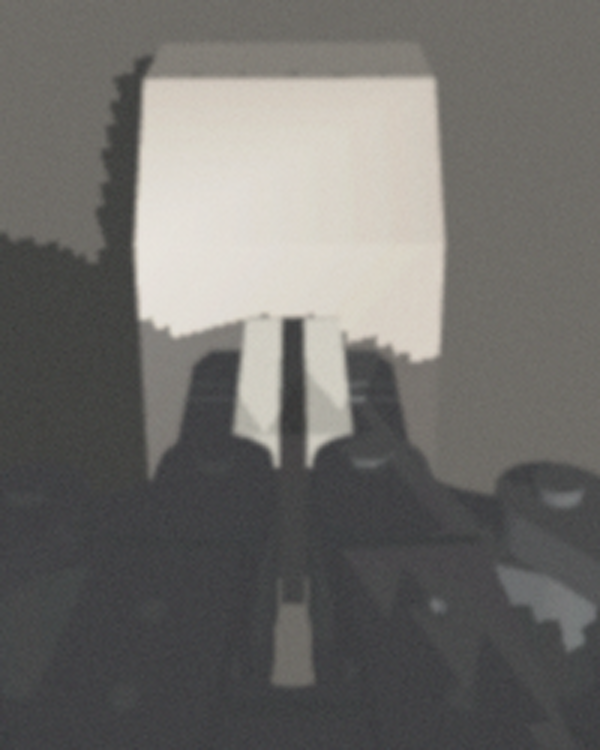

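The gap is 0 and the stone didn't move: the fingertips appear to end at the stone's top, about 45 mm up, although the TCP reads 11 mm. I'll lift and compare the fingertips with the TCP.

Emit:
send_rows([
  [0, 0, 0.03, 0, 255],
  [0, 0, 0.04, 0, 255],
  [0, 0, 0.04, 0, 255],
  [0, 0, 0, 0, 255],
])

```text
clock: 6.45
tcp_pos: [0.4574, 0.1791, 0.1266]
orientation: [0.002, 0.79, 0.613, 0.004]
wrist_force: [-0.1, -1.1, -0.4]
finger_gap: -0.0
```

Run:
```python
from h import *
s=monitor.get_state();d=cam('wrist');P=wpts(d,s)*1000
print(s['tcp_pos'],s['wrist_force'],s['finger_gap'])
save(d['img'],'w4.png')
tp=P-s['tcp_pos']*1000
for v in range(245,345,8): print(v,[tp[v,u].round().tolist() for u in (266,290)])
d=cam('top');save(d['img'],'t4.png',(110,330,120,330),2.7);stones(d)
d=cam('scene');save(d['img'],'s4.png',(100,280,200,450),3)
```

```text
[0.45740909 0.17914937 0.12655531] [-0.13272981 -1.08854112 -0.40918957] -2.9728885261933302e-05
245 [[44.0, -22.0, -127.0], [49.0, -1.0, -127.0]]
253 [[51.0, -24.0, -126.0], [57.0, -3.0, -126.0]]
261 [[-13.0, -2.0, 39.0], [-10.0, 7.0, 38.0]]
269 [[-12.0, -2.0, 46.0], [-10.0, 7.0, 45.0]]
277 [[-12.0, -2.0, 53.0], [-10.0, 7.0, 53.0]]
285 [[-12.0, -2.0, 59.0], [-10.0, 6.0, 59.0]]
293 [[-13.0, -2.0, 65.0], [-10.0, 6.0, 64.0]]
301 [[-14.0, -1.0, 72.0], [-12.0, 6.0, 73.0]]
309 [[-13.0, -1.0, 76.0], [-11.0, 6.0, 76.0]]
317 [[-14.0, -1.0, 81.0], [-12.0, 6.0, 81.0]]
325 [[-14.0, -1.0, 85.0], [-12.0, 6.0, 85.0]]
333 [[-13.0, -1.0, 87.0], [-12.0, 5.0, 89.0]]
341 [[-10.0, -2.0, 87.0], [-10.0, 5.0, 89.0]]
c 631 198 L 113 W 53 long axis deg -87.3 top 59 rgb [201. 173. 129.] px [240. 173.]
c 597 312 L 49 W 25 long axis deg -77.4 top 45 rgb [112. 104.  89.] px [194. 182.]
c 531 422 L 88 W 42 long axis deg -40.2 top 38 rgb [138. 127. 112.] px [152. 207.]
c 427 172 L 36 W 21 long axis deg -13.8 top 42 rgb [104.  99.  92.] px [245. 247.]
c 380 428 L 66 W 51 long axis deg -68.5 top 48 rgb [141.  67. 159.] px [148. 263.]
c 286 363 L 62 W 51 long axis deg 27.0 top 48 rgb [158.  82. 176.] px [166. 299.]
```

View pics/w4.png

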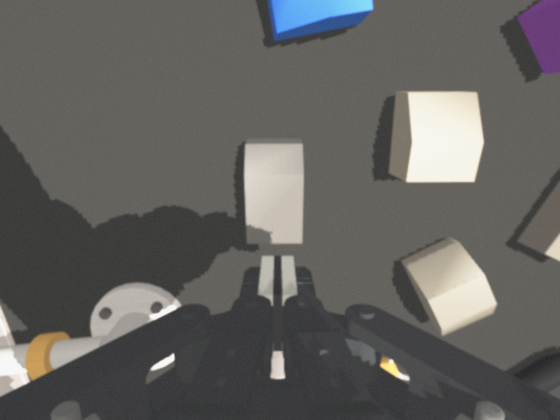

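View pics/s4.png

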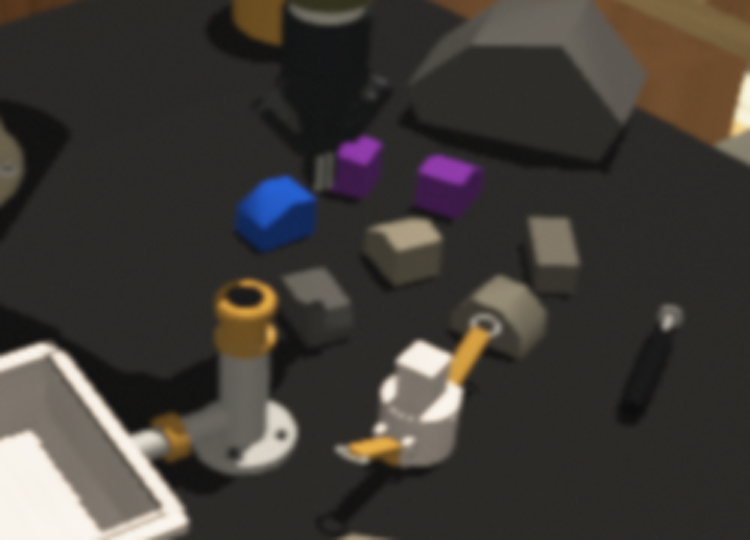

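Run:
```python
from h import *
s=monitor.get_state()
print(s['tcp_pos'],s['joint_pos'].round(3))
d=cam('scene');P=pts(d)*1000
print('tcp px',px(d,s['tcp_pos']),'tip36 px',px(d,s['tcp_pos']+[0,0,.036]))
for v in range(148,172,2): print(v,[P[v,u].round().tolist() for u in (305,308,311)])
save(d['img'],'s5.png',(130,200,270,350),7)
```

```text
[0.45338111 0.1782405  0.12091111] [ 0.21   0.187 -0.326  1.057  0.     0.46 ]
tcp px [305.33057368 170.86347909] tip36 px [305.86833903 159.67368908]
148 [[457.0, 170.0, 198.0], [460.0, 178.0, 196.0], [465.0, 184.0, 197.0]]
150 [[459.0, 169.0, 193.0], [460.0, 178.0, 191.0], [463.0, 186.0, 189.0]]
152 [[456.0, 171.0, 185.0], [461.0, 178.0, 185.0], [462.0, 187.0, 182.0]]
154 [[460.0, 169.0, 182.0], [465.0, 175.0, 182.0], [462.0, 188.0, 175.0]]
156 [[458.0, 170.0, 174.0], [465.0, 174.0, 176.0], [462.0, 188.0, 169.0]]
158 [[460.0, 169.0, 169.0], [463.0, 177.0, 167.0], [291.0, 343.0, 17.0]]
160 [[457.0, 172.0, 160.0], [464.0, 177.0, 162.0], [298.0, 337.0, 15.0]]
162 [[459.0, 170.0, 156.0], [464.0, 177.0, 155.0], [294.0, 341.0, 4.0]]
164 [[289.0, 321.0, 2.0], [295.0, 328.0, 3.0], [301.0, 336.0, 2.0]]
166 [[296.0, 315.0, 0.0], [302.0, 323.0, 0.0], [311.0, 327.0, 3.0]]
168 [[310.0, 303.0, 5.0], [310.0, 316.0, -0.0], [321.0, 318.0, 5.0]]
170 [[309.0, 304.0, -3.0], [319.0, 308.0, -0.0], [320.0, 320.0, -4.0]]
```

View pics/s5.png

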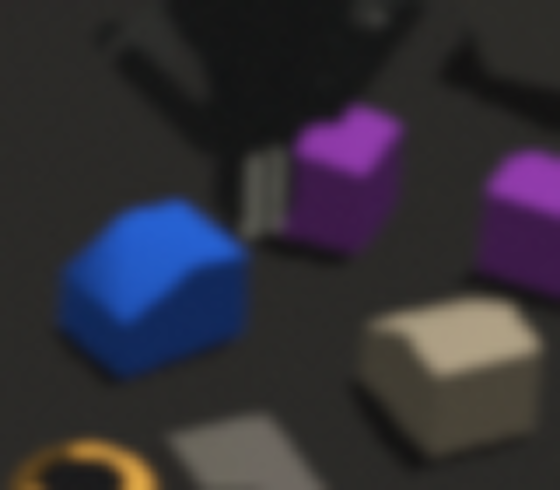

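Both cameras agree: the real fingertips end about 34 mm short of the reported TCP. I'll allow for that from here on and descend watching the wrist force.

Emit:
send_rows([
  [0, 0, 0, 0, 0],
  [0, 0, 0, 0, 0],
  [0, 0, 0, 0, 0],
  [0, 0, -0.045, 0, 0],
  [0, 0, -0.045, 0, 0],
  [0, 0, -0.03, 0, 0],
  [0, 0, -0.015, 0, 0],
  [0, 0, 0, 0, 0],
])

```text
clock: 7.45
tcp_pos: [0.4509, 0.1776, -0.0164]
orientation: [-0.001, 0.79, 0.613, -0.003]
wrist_force: [-0.3, -0.4, -0.4]
finger_gap: 0.085
```

Emit:
send_rows([
  [0, 0, -0.006, 0, 0],
  [0, 0, -0.004, 0, 0],
  [0, 0, 0, 0, 255],
  [0, 0, 0, 0, 255],
  [0, 0, 0, 0, 255],
  [0, 0, 0, 0, 255],
  [0, 0, 0, 0, 255],
])

```text
clock: 8.15
tcp_pos: [0.4543, 0.1783, -0.023]
orientation: [0.0, 0.79, 0.613, 0.001]
wrist_force: [-0.8, -0.5, 5.5]
finger_gap: 0.0434
```

Stone_1 is gripped, with the gap at 43 mm. I'll lift it and carry it into the chamber.

Emit:
send_rows([
  [0, 0, 0.03, 0, 255],
  [0, 0, 0.045, 0, 255],
  [0, 0, 0.045, 0, 255],
  [0, 0, 0.045, 0, 255],
  [-0.003, -0.043, 0.015, 0.6, 255],
  [-0.003, -0.044, 0, 0.6, 255],
  [-0.003, -0.044, 0, 0.6, 255],
  [-0.003, -0.044, 0, 0.6, 255],
  [0.003, -0.044, 0, 0.6, 255],
  [0.003, -0.044, 0, 0.6, 255],
  [0.004, -0.044, 0, 0.6, 255],
  [0.003, -0.043, 0, 0.6, 255],
])

```text
clock: 9.35
tcp_pos: [0.4539, -0.1733, 0.1557]
orientation: [-0.001, 0.764, 0.646, 0.0]
wrist_force: [0.8, -0.1, -3.0]
finger_gap: 0.0435
```

Emit:
send_rows([
  [0.003, -0.043, 0, 0.7, 255],
  [0.003, -0.043, 0, 0.7, 255],
  [0, 0, 0, 0, 255],
  [0, 0, 0, 0, 255],
  [0, 0, 0, 0, 255],
])

```text
clock: 9.85
tcp_pos: [0.4598, -0.2565, 0.1555]
orientation: [-0.001, 0.756, 0.655, -0.0]
wrist_force: [0.6, -0.2, -3.5]
finger_gap: 0.0432
```

Run:
```python
from h import *
s=monitor.get_state();print(s['tcp_pos'],s['wrist_force'],s['finger_gap'])
d=cam('wrist');save(d['img'],'w6.png')
d=cam('scene');save(d['img'],'s6.png')
P=wpts(cam('wrist'),s)*1000
```

```text
[ 0.45982867 -0.25654429  0.15550983] [ 0.61155996 -0.22596026 -3.46086324] 0.04315846409425846
```

View pics/s6.png

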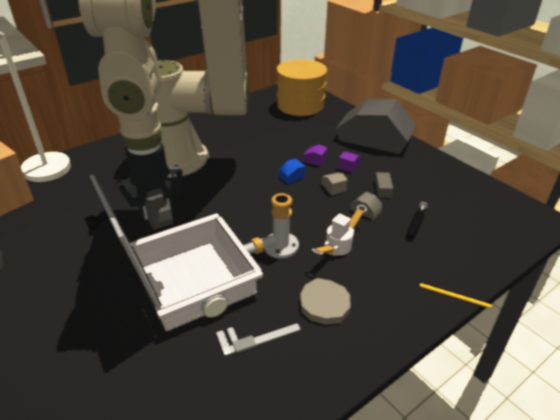

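View pics/w6.png

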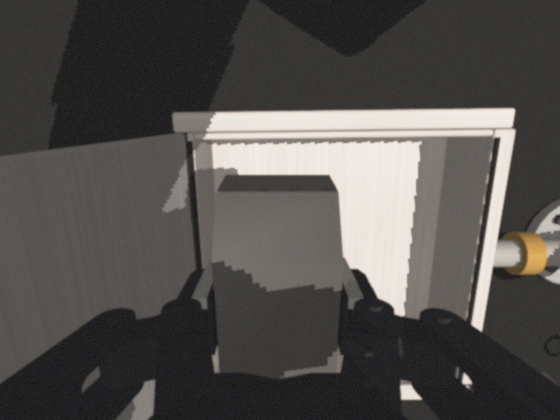

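Run:
```python
from h import *
s=monitor.get_state();d=cam('wrist');P=wpts(d,s)*1000
c=np.array([517.5,-217,0]);u=np.array([-.139,-.99,0]);v=np.array([.99,-.139,0])
for n,(a,b) in dict(nearrim=(250,125),nearrim2=(460,125),rightrim=(494,200),rightrim2=(478,330),floor=(380,250),floorcornerR=(412,200),nearfloor=(300,145),leftfloor=(214,160),stonefront=(275,183)).items():
    q=P[b,a]; print(n,q.round(), 'u',((q-c)@u).round(),'v',((q-c)@v).round())
```

```text
nearrim [ 398. -268.   72.] u 67.0 v -112.0
nearrim2 [ 418. -121.   72.] u -81.0 v -111.0
rightrim [478. -95.  71.] u -115.0 v -57.0
rightrim2 [ 456. -201.  244.] u -7.0 v -63.0
floor [ 535. -166.    5.] u -53.0 v 10.0
floorcornerR [ 489. -133.    5.] u -79.0 v -40.0
nearfloor [ 423. -231.    5.] u 27.0 v -91.0
leftfloor [ 426. -310.    5.] u 105.0 v -78.0
stonefront [ 417. -252.  194.] u 48.0 v -94.0
```

Emit:
send_rows([
  [0, 0, -0.045, 0, 255],
  [0, 0, -0.045, 0, 255],
  [0, 0, -0.04, 0, 255],
  [0, 0, -0.025, 0, 255],
  [0, 0, -0.012, 0, 255],
  [0, 0, 0, 0, 255],
])

```text
clock: 10.65
tcp_pos: [0.4597, -0.2564, -0.012]
orientation: [-0.001, 0.755, 0.655, -0.0]
wrist_force: [-0.6, 0.5, -3.1]
finger_gap: 0.0432
```

Emit:
send_rows([
  [0, 0, -0.004, 0, 255],
  [0, 0, 0, 0, 80],
  [0, 0, 0, 0, 70],
  [0, 0, 0, 0, 70],
  [0, 0, 0.03, 0, 70],
  [0, 0, 0.045, 0, 70],
  [0, 0, 0.045, 0, 70],
  [0, 0, 0.045, 0, 70],
])

```text
clock: 11.45
tcp_pos: [0.4617, -0.2584, 0.1547]
orientation: [0.002, 0.756, 0.655, 0.001]
wrist_force: [0.2, -0.4, -1.2]
finger_gap: 0.0618
```

Emit:
send_rows([
  [-0.002, 0.04, 0, -0.4, 30],
  [-0.002, 0.044, 0, -0.4, 30],
  [-0.002, 0.044, 0, -0.4, 30],
  [-0.002, 0.044, 0, -0.4, 30],
  [-0.002, 0.044, 0, -0.4, 30],
  [-0.002, 0.044, 0, -0.4, 30],
  [-0.002, 0.044, 0, -0.4, 30],
  [-0.002, 0.044, 0, -0.4, 30],
  [-0.002, 0.044, 0, -0.4, 30],
  [-0.002, 0.044, 0, -0.4, 30],
  [-0.002, 0.044, 0, -0.5, 30],
  [-0.002, 0.044, 0, -0.5, 30],
])

```text
clock: 12.65
tcp_pos: [0.4378, 0.2688, 0.1531]
orientation: [0.001, 0.784, 0.621, 0.003]
wrist_force: [0.1, -0.2, 0.1]
finger_gap: 0.0754
```

Emit:
send_rows([
  [0, 0.04, -0.03, -0.4, 30],
  [0, 0, 0, 0, 30],
  [0, 0, 0, 0, 30],
  [0, 0, 0, 0, 30],
])

```text
clock: 13.05
tcp_pos: [0.4375, 0.3061, 0.1221]
orientation: [0.0, 0.786, 0.618, 0.001]
wrist_force: [0.1, 0.2, 0.2]
finger_gap: 0.0754
```

Run:
```python
from h import *
s=monitor.get_state();print(s['tcp_pos'],s['finger_gap'])
d=cam('wrist');save(d['img'],'w7.png')
P=wpts(d,s)*1000
# stones from wrist depth
z=P[...,2];m=((d['z_map']>0)&(z>15)&(z<60)&(np.abs(P[...,1]-s['tcp_pos'][1]*1000)<60)).astype(np.uint8)
n,l,st,c=cv2.connectedComponentsWithStats(m,connectivity=4)
for i in range(1,n):
    if st[i,4]<400: continue
    (cx,cy),(w,h),a=cv2.minAreaRect(P[l==i][:,:2].astype(np.float32))
    if w<h: w,h,a=h,w,a+90
    print(round(cx),round(cy),round(w),round(h),round((a+90)%180-90,1),c[i].round())
stones(cam('top'))
```

```text
[0.43752565 0.30607915 0.12205463] 0.07538052844741376
309 355 33 17 27.9 [306.  14.]
318 259 50 30 -3.7 [170.  53.]
437 308 64 50 -14.1 [281. 204.]
574 305 75 49 14.5 [310. 341.]
c 629 198 L 114 W 55 long axis deg -84.9 top 60 rgb [200. 171. 128.] px [239. 173.]
c 573 306 L 73 W 49 long axis deg 14.7 top 47 rgb [123. 114.  99.] px [196. 192.]
c 555 402 L 42 W 26 long axis deg 54.2 top 38 rgb [128. 118. 105.] px [161. 198.]
c 459 302 L 49 W 18 long axis deg 75.0 top 47 rgb [104.  95.  82.] px [197. 234.]
c 414 313 L 49 W 16 long axis deg 75.4 top 37 rgb [150. 136. 115.] px [192. 252.]
c 316 242 L 65 W 51 long axis deg 85.8 top 48 rgb [ 49. 102. 193.] px [217. 289.]
```

View pics/w7.png

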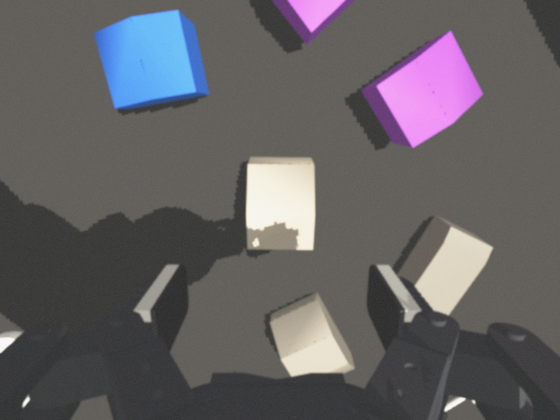

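The picture shows stone_4 (grey-tan, not blue or purple) at (281,204), centred between the jaws. I'll grip it.

Emit:
send_rows([
  [0, 0.002, -0.045, 0, 30],
  [0, 0, -0.045, 0, 30],
  [0, 0, -0.035, 0, 30],
  [0, 0, -0.015, 0, 30],
  [0, 0, 0, 0, 255],
  [0, 0, 0, 0, 255],
  [0, 0, 0, 0, 255],
  [0, 0, 0, 0, 255],
  [0, 0, 0, 0, 255],
])

```text
clock: 14.05
tcp_pos: [0.4374, 0.3085, -0.0188]
orientation: [0.0, 0.786, 0.619, 0.001]
wrist_force: [-0.4, -0.5, 1.6]
finger_gap: 0.0494
```

Emit:
send_rows([
  [0, 0, 0.03, 0, 255],
  [0, 0, 0.045, 0, 255],
  [0, 0, 0.045, 0, 255],
  [0, 0, 0.045, 0, 255],
  [0, -0.043, 0.009, 0.5, 255],
  [0, -0.043, 0, 0.5, 255],
  [0, -0.043, 0, 0.5, 255],
  [0, -0.043, 0, 0.5, 255],
  [0, -0.043, 0, 0.5, 255],
  [0.006, -0.043, 0, 0.5, 255],
  [0.006, -0.043, 0, 0.5, 255],
  [0.006, -0.043, 0, 0.5, 255],
])

```text
clock: 15.25
tcp_pos: [0.4545, -0.0374, 0.1548]
orientation: [0.0, 0.763, 0.646, 0.0]
wrist_force: [1.5, 0.2, -2.7]
finger_gap: 0.0492
```

Emit:
send_rows([
  [0.006, -0.043, 0, 0.5, 255],
  [0.006, -0.043, 0, 0.5, 255],
  [0.007, -0.04, 0, 0.4, 255],
  [0, 0, -0.03, 0, 255],
  [0, 0, -0.045, 0, 255],
  [0, 0, -0.045, 0, 255],
  [0, 0, -0.03, 0, 255],
  [0, 0, -0.016, 0, 255],
  [0, 0, 0, 0, 255],
])

```text
clock: 16.15
tcp_pos: [0.4742, -0.1642, -0.0124]
orientation: [0.002, 0.756, 0.654, -0.001]
wrist_force: [-1.7, -6.8, -3.0]
finger_gap: 0.0492
```

Emit:
send_rows([
  [0, 0, -0.001, 0, 255],
  [0, 0, 0, 0, 255],
])

```text
clock: 16.35
tcp_pos: [0.4743, -0.1641, -0.0121]
orientation: [0.002, 0.756, 0.654, -0.001]
wrist_force: [-0.3, -7.6, -3.1]
finger_gap: 0.0491
```

Emit:
send_rows([
  [0, 0, 0.006, 0, 255],
  [0.001, -0.006, 0, 0, 255],
  [0.001, -0.006, 0, 0, 255],
  [0, 0, 0, 0, 255],
])

```text
clock: 16.75
tcp_pos: [0.4761, -0.1746, -0.0066]
orientation: [0.0, 0.756, 0.655, 0.0]
wrist_force: [0.0, 0.4, -3.0]
finger_gap: 0.0493
```

Run:
```python
from h import *
s=monitor.get_state();print(s['tcp_pos'],s['wrist_force'],s['ft_torque'],s['finger_gap'])
d=cam('wrist');save(d['img'],'w8.png')
d=cam('scene');save(d['img'],'s8.png',(130,330,90,340),3)
```

```text
[ 0.47614267 -0.17461685 -0.00663743] [ 0.02439793  0.44707254 -3.02651235] [0.01862087 0.01841982 0.01176294] 0.04928587596240995
```

View pics/w8.png

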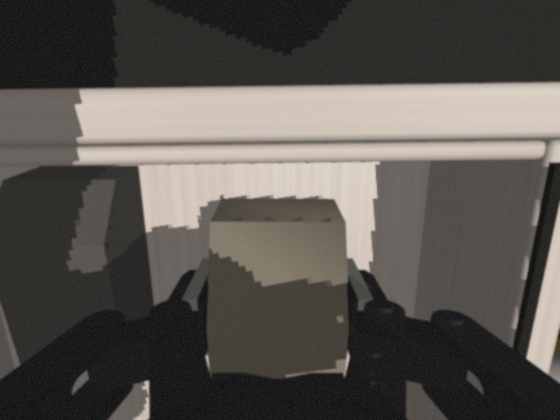

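View pics/s8.png

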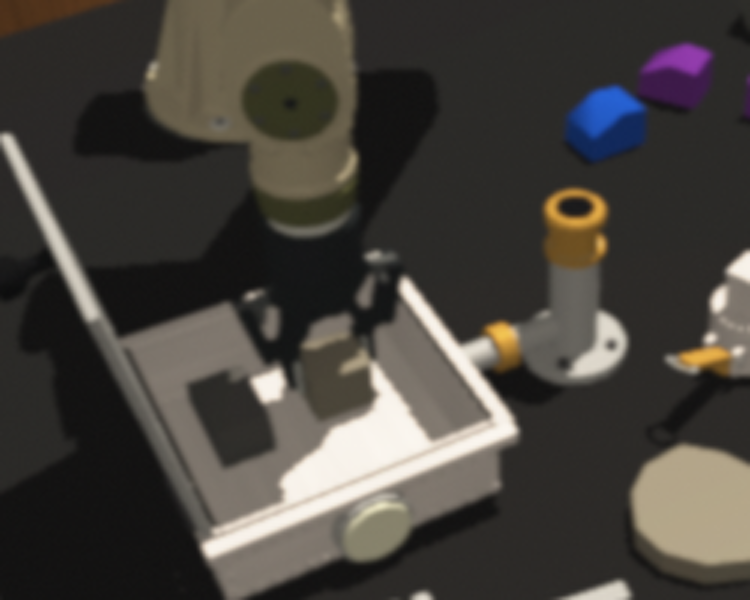

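Emit:
send_rows([
  [0, -0.003, -0.006, 0, 255],
  [0, 0, 0, 0, 75],
  [0, 0, 0, 0, 75],
  [0, 0, 0, 0, 75],
])

```text
clock: 17.25
tcp_pos: [0.4758, -0.1768, -0.0127]
orientation: [0.0, 0.756, 0.655, 0.0]
wrist_force: [-0.8, -0.6, 0.2]
finger_gap: 0.0603
```

Emit:
send_rows([
  [0, 0, 0.03, 0, 75],
  [0, 0, 0.045, 0, 75],
  [0, 0, 0.045, 0, 75],
  [0, 0, 0.045, 0, 75],
])

```text
clock: 17.65
tcp_pos: [0.4754, -0.1765, 0.1542]
orientation: [0.0, 0.756, 0.655, 0.0]
wrist_force: [1.0, -0.8, -0.0]
finger_gap: 0.0604
```

Emit:
send_rows([
  [0.002, 0.043, 0, -2.3, 30],
  [0.002, 0.043, 0, -2.3, 30],
  [0.002, 0.043, 0, -2.3, 30],
  [0.002, 0.043, 0, -2.3, 30],
  [0.002, 0.043, 0, -2.3, 30],
  [0.002, 0.043, 0, -2.3, 30],
  [0.004, 0.043, 0, -2.3, 30],
  [0.004, 0.043, 0, -2.3, 30],
  [0.005, 0.043, 0, -2.3, 30],
  [0.005, 0.043, 0, -2.3, 30],
  [0.005, 0.043, 0, -2.3, 30],
  [0.006, 0.043, 0, -2.3, 30],
])

```text
clock: 18.85
tcp_pos: [0.5164, 0.3413, 0.1525]
orientation: [0.0, 0.89, 0.455, 0.0]
wrist_force: [0.2, -1.4, 1.1]
finger_gap: 0.0755
```

Emit:
send_rows([
  [0.006, 0.041, 0, -2.3, 30],
  [0.008, 0.04, -0.03, -2.4, 30],
  [0, 0, 0, 0, 30],
  [0, 0, 0, 0, 30],
])

```text
clock: 19.25
tcp_pos: [0.5293, 0.4202, 0.1207]
orientation: [0.0, 0.908, 0.42, -0.002]
wrist_force: [-0.2, 0.3, 0.3]
finger_gap: 0.0756
```

```bash
cat >> h.py <<'E'
def wst():
    s=monitor.get_state();d=cam('wrist');P=wpts(d,s)*1000
    print(s['tcp_pos'].round(4),s['finger_gap'],s['joint_pos'].round(2))
    z=P[...,2];t=s['tcp_pos']*1000
    m=((d['z_map']>0)&(z>15)&(z<60)&(np.hypot(P[...,0]-t[0],P[...,1]-t[1])<75)).astype(np.uint8)
    n,l,st,c=cv2.connectedComponentsWithStats(m,connectivity=4)
    for i in range(1,n):
        if st[i,4]<400: continue
        (cx,cy),(w,h),a=cv2.minAreaRect(P[l==i][:,:2].astype(np.float32))
        if w<h: w,h,a=h,w,a+90
        print(round(cx),round(cy),round(w),round(h),round((a+90)%180-90,1),c[i].round())
    return d
E
python3 - <<'E'
from h import *
d=wst();save(d['img'],'w9.png')
stones(cam('top'))
E
```

```text
[0.5293 0.4202 0.1207] 0.07555926276558854 [ 0.55  0.54  0.2   1.23 -0.    1.26]
532 423 87 40 -39.7 [283. 202.]
c 628 198 L 114 W 53 long axis deg -84.5 top 60 rgb [161. 142. 114.] px [239. 173.]
c 573 306 L 74 W 50 long axis deg 14.5 top 47 rgb [72. 67. 59.] px [196. 192.]
c 537 418 L 74 W 43 long axis deg -40.2 top 37 rgb [117. 108.  96.] px [157. 202.]
c 385 417 L 51 W 39 long axis deg 21.8 top 49 rgb [141.  69. 158.] px [152. 261.]
c 316 242 L 65 W 50 long axis deg 86.0 top 48 rgb [ 49. 102. 194.] px [217. 289.]
c 286 362 L 63 W 52 long axis deg 27.5 top 47 rgb [138.  66. 156.] px [172. 299.]
```

View pics/w9.png

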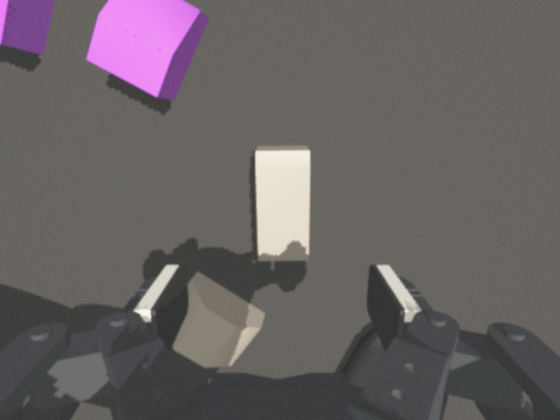

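The picture shows stone_3 at (283,202), squared to the jaws.

Emit:
send_rows([
  [0.002, 0.002, -0.045, 0.5, 30],
  [0, 0, -0.045, 0, 30],
  [0, 0, -0.035, 0, 30],
  [0, 0, -0.014, 0, 30],
  [0, 0, 0, 0, 255],
  [0, 0, 0, 0, 255],
  [0, 0, 0, 0, 255],
  [0, 0, 0, 0, 255],
  [0, 0, 0, 0, 255],
])

```text
clock: 20.25
tcp_pos: [0.5347, 0.4227, -0.0131]
orientation: [-0.0, 0.906, 0.423, 0.003]
wrist_force: [0.2, -1.3, 7.0]
finger_gap: 0.0385
```

Emit:
send_rows([
  [0, 0, 0.03, 0, 255],
  [0, 0, 0.045, 0, 255],
  [0, 0, 0.045, 0, 255],
  [0, 0, 0.045, 0, 255],
  [-0.005, -0.02, 0.04, 1.5, 255],
  [-0.005, -0.042, 0, 2.3, 255],
  [-0.005, -0.042, 0, 2.3, 255],
  [-0.005, -0.042, 0, 2.3, 255],
  [-0.005, -0.042, 0, 2.3, 255],
  [-0.005, -0.042, 0, 2.3, 255],
  [-0.005, -0.042, 0, 2.3, 255],
  [0, -0.042, 0, 2.3, 255],
])

```text
clock: 21.45
tcp_pos: [0.4964, 0.1064, 0.1892]
orientation: [0.0, 0.83, 0.557, 0.0]
wrist_force: [1.7, -0.6, -4.1]
finger_gap: 0.0391
```

Emit:
send_rows([
  [0, -0.042, 0, 2.3, 255],
  [0.008, -0.042, 0, 2.3, 255],
  [0.012, -0.042, 0, 2.3, 255],
  [0.012, -0.042, 0, 2.3, 255],
  [0.012, -0.042, 0, 2.3, 255],
  [0.012, -0.042, 0, 2.3, 255],
  [0.012, -0.043, 0, 0.4, 255],
  [0, 0, 0, 0, 255],
  [0, 0, 0, 0, 255],
])

```text
clock: 22.35
tcp_pos: [0.5652, -0.1882, 0.1883]
orientation: [-0.001, 0.756, 0.654, 0.0]
wrist_force: [0.5, 1.0, -3.7]
finger_gap: 0.0386
```

Run:
```python
from h import *
s=monitor.get_state();print(s['tcp_pos'],s['orientation'],s['wrist_force'],s['finger_gap'])
d=cam('wrist');save(d['img'],'w10.png')
```

```text
[ 0.56520284 -0.18820433  0.18830914] [-5.07212055e-04  7.56458711e-01  6.54041251e-01  5.22676169e-05] [ 0.45017862  0.9502756  -3.68121257] 0.038625257772723916
```

View pics/w10.png

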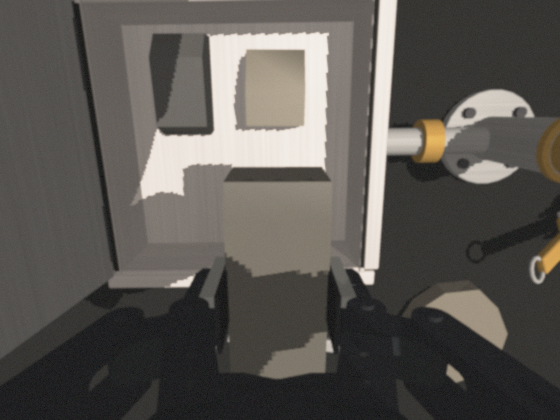

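Emit:
send_rows([
  [0.006, 0, -0.045, 0, 255],
  [0, 0, -0.045, 0, 255],
  [0, 0, -0.045, 0, 255],
  [0, 0, -0.04, 0, 255],
  [0, 0, -0.015, 0, 255],
  [0, 0, -0.003, 0, 255],
  [0, 0, 0, 0, 255],
])

```text
clock: 23.1
tcp_pos: [0.5715, -0.186, -0.004]
orientation: [-0.0, 0.755, 0.656, 0.0]
wrist_force: [0.5, 0.3, -4.2]
finger_gap: 0.0385
```

Emit:
send_rows([
  [0, 0, -0.002, 0, 100],
  [0, 0, 0, 0, 85],
  [0, 0, 0, 0, 85],
  [0, 0, 0, 0, 85],
  [0, 0, 0.03, 0, 85],
  [0, 0, 0.045, 0, 85],
  [0, 0, 0.045, 0, 85],
  [0, 0, 0.045, 0, 85],
  [0, 0, 0.03, 0, 85],
])

```text
clock: 24.0
tcp_pos: [0.5725, -0.1879, 0.193]
orientation: [0.002, 0.756, 0.655, 0.001]
wrist_force: [1.4, -0.3, 0.4]
finger_gap: 0.0573
```

Emit:
send_rows([
  [0, 0.041, 0, 1.9, 35],
  [0, 0.041, 0, 1.9, 35],
  [0, 0.041, 0, 1.9, 35],
  [0, 0.041, 0, 1.9, 35],
  [0, 0.041, 0, 1.9, 35],
  [0, 0.041, 0, 1.9, 35],
  [0, 0.041, 0, 1.9, 35],
  [0, 0.041, 0, 1.9, 35],
  [0, 0.041, 0, 1.9, 35],
  [0, 0.041, 0, 1.9, 35],
  [0, 0.041, 0, 1.9, 35],
  [0.002, 0.041, 0, 1.8, 35],
])

```text
clock: 25.2
tcp_pos: [0.5733, 0.3064, 0.1893]
orientation: [0.0, 0.612, 0.791, 0.0]
wrist_force: [-0.1, -1.6, 0.2]
finger_gap: 0.0734
```

Emit:
send_rows([
  [0, 0, -0.035, 0, 35],
  [0, 0, -0.03, 0, 35],
  [0, 0, 0, 0, 35],
  [0, 0, 0, 0, 35],
])

```text
clock: 25.6
tcp_pos: [0.5732, 0.3045, 0.1239]
orientation: [-0.0, 0.612, 0.791, -0.0]
wrist_force: [0.2, -0.6, 0.9]
finger_gap: 0.0735
```

Run:
```python
from h import *
d=wst();save(d['img'],'w11.png')
d=cam('top');stones(d)
```

```text
[0.5732 0.3045 0.1239] 0.07352770424437825 [0.36 0.49 0.11 1.2  0.   0.11]
573 305 73 48 14.4 [279. 202.]
c 629 198 L 114 W 54 long axis deg -84.7 top 60 rgb [116.  98.  73.] px [239. 173.]
c 569 305 L 65 W 50 long axis deg 14.0 top 47 rgb [107.  99.  86.] px [196. 194.]
c 316 236 L 54 W 50 long axis deg 86.0 top 48 rgb [ 42.  93. 180.] px [221. 288.]
```

View pics/w11.png

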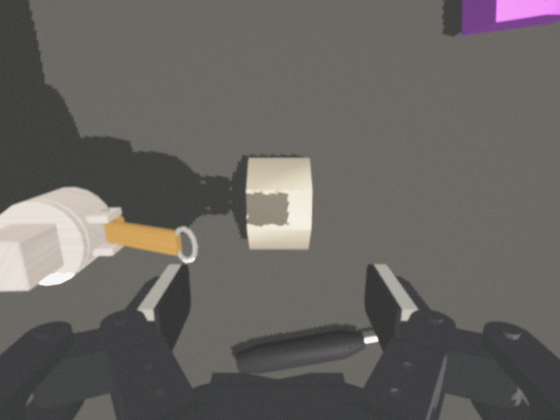

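Stone_2 is at (279,202), and a cam arm ring is close by at (187,245). I'll narrow the jaws and grip 10 mm off centre, away from the ring.

Emit:
send_rows([
  [-0.01, -0.002, -0.03, 0, 75],
  [0, 0, 0, 0, 75],
  [0, 0, -0.045, 0, 75],
  [0, 0, -0.045, 0, 75],
  [0, 0, -0.021, 0, 75],
  [0, 0, 0, 0, 255],
  [0, 0, 0, 0, 255],
  [0, 0, 0, 0, 255],
  [0, 0, 0, 0, 255],
])

```text
clock: 26.6
tcp_pos: [0.5651, 0.3033, -0.0152]
orientation: [0.001, 0.612, 0.791, 0.002]
wrist_force: [-0.5, 0.2, -4.3]
finger_gap: 0.0474
```

Emit:
send_rows([
  [0, 0, 0.03, 0, 255],
  [0, 0, 0.045, 0, 255],
  [0, 0, 0.045, 0, 255],
  [0, 0, 0.045, 0, 255],
  [-0.01, -0.02, 0.042, -1, 255],
  [-0.01, -0.042, 0, -1.7, 255],
  [-0.01, -0.042, 0, -1.7, 255],
  [-0.01, -0.042, 0, -1.7, 255],
  [-0.01, -0.042, 0, -1.7, 255],
  [0, -0.042, 0, -1.7, 255],
  [0, -0.042, 0, -1.7, 255],
  [0, -0.042, 0, -1.7, 255],
])

```text
clock: 27.8
tcp_pos: [0.5135, -0.0129, 0.1913]
orientation: [0.001, 0.697, 0.717, 0.001]
wrist_force: [1.4, 0.6, -2.4]
finger_gap: 0.0472
```

Emit:
send_rows([
  [0, -0.042, 0, -1.7, 255],
  [0.006, -0.042, 0, -1.7, 255],
  [0.006, -0.042, 0, -1.7, 255],
  [0.006, -0.042, 0, -1.7, 255],
  [0.006, -0.042, 0, -1.7, 255],
  [0.006, -0.045, 0, -1.3, 255],
  [0.006, 0, 0, 0, 255],
  [0, 0, 0, 0, 255],
  [0, 0, 0, 0, 255],
])

```text
clock: 28.7
tcp_pos: [0.5493, -0.2654, 0.1901]
orientation: [-0.0, 0.755, 0.655, 0.0]
wrist_force: [-0.1, -0.3, -3.3]
finger_gap: 0.0469
```

Run:
```python
from h import *
s=monitor.get_state();print(s['tcp_pos'],s['orientation'],s['wrist_force'],s['finger_gap'])
d=cam('wrist');save(d['img'],'w12.png')
```

```text
[ 0.54926607 -0.26540198  0.19011322] [-1.46663473e-04  7.55477093e-01  6.55175030e-01  1.44764115e-04] [-0.05464859 -0.30590989 -3.34932556] 0.04688439739439101
```

View pics/w12.png

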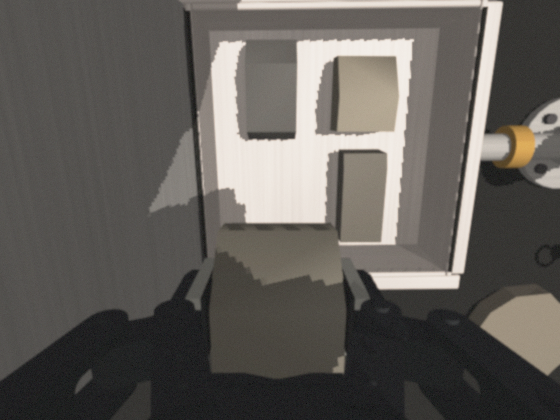

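Emit:
send_rows([
  [0, 0, -0.045, 0, 255],
  [0, 0, -0.045, 0, 255],
  [0, 0, -0.045, 0, 255],
  [0, 0, -0.04, 0, 255],
  [0, 0, -0.018, 0, 255],
  [0, 0, -0.004, 0, 255],
  [0, 0, 0, 0, 255],
])

```text
clock: 29.45
tcp_pos: [0.5495, -0.2651, -0.0071]
orientation: [-0.0, 0.755, 0.655, -0.0]
wrist_force: [0.3, -0.1, -2.2]
finger_gap: 0.0473
```

Emit:
send_rows([
  [0, 0, -0.002, 0, 255],
  [0, 0, 0, 0, 78],
  [0, 0, 0, 0, 75],
  [0, 0, 0, 0, 75],
])

```text
clock: 29.85
tcp_pos: [0.5508, -0.2645, -0.0075]
orientation: [0.0, 0.755, 0.656, 0.002]
wrist_force: [1.5, 8.3, 1.1]
finger_gap: 0.0601
```

Emit:
send_rows([
  [0, 0, 0.03, 0, 75],
  [0, 0, 0.045, 0, 75],
  [0, 0, 0.045, 0, 75],
  [0, 0, 0.045, 0, 75],
  [0, 0, 0.045, 0, 75],
  [0, 0, 0, 0, 75],
  [0, 0, 0, 0, 75],
])

```text
clock: 30.55
tcp_pos: [0.551, -0.2672, 0.2043]
orientation: [0.003, 0.756, 0.655, 0.001]
wrist_force: [0.2, -0.3, -1.0]
finger_gap: 0.0599
```

Run:
```python
from h import *
s=monitor.get_state();print(s['tcp_pos'],s['joint_pos'].round(2))
d=cam('wrist');save(d['img'],'w13.png')
d=cam('scene');save(d['img'],'s13.png')
for n in ['scene','top','wrist']:
  try:
    d=cam(n)
    for t in ['lid_handle','lid_hinge']:
        for r in eyes.tip_of(t,n): print(n,t,np.round(r['xyz'],3),round(r['conf'],2))
  except Exception as e: print(e)
```

```text
[ 0.55104365 -0.26722264  0.20430821] [-0.58  0.38  0.15  1.33  0.   -0.44]
scene lid_handle [ 0.498 -0.404  0.251] 0.73
scene lid_hinge [0.64  0.139 0.074] 0.49
scene lid_hinge [0.55  0.022 0.156] 0.23
top lid_handle [ 0.762 -0.016  0.002] 0.54
wrist lid_handle [ 0.504 -0.327  0.07 ] 0.68
wrist lid_handle [ 0.52  -0.217  0.007] 0.44
wrist lid_hinge [ 0.505 -0.324  0.068] 0.8
wrist lid_hinge [ 0.459 -0.254  0.004] 0.33
```

View pics/w13.png

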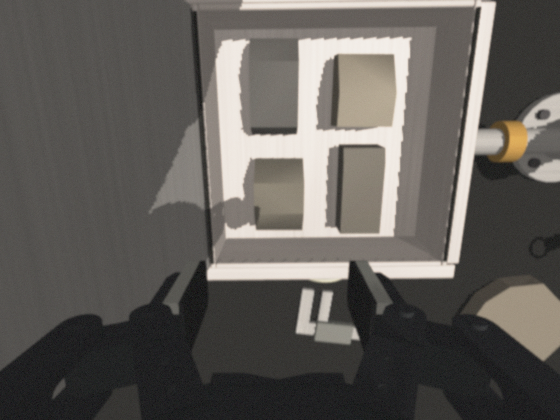

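View pics/s13.png

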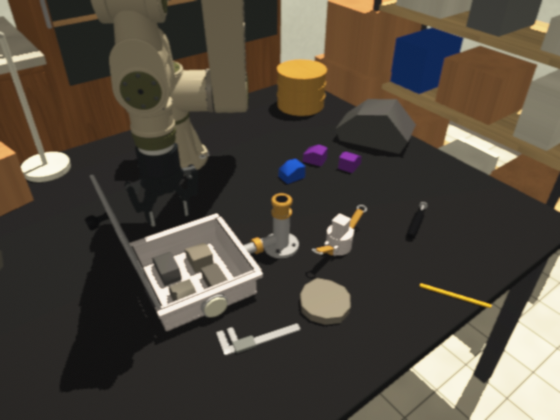

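All four stones lie flat in the chamber, at wrist pixels (273,85), (365,90), (278,193) and (361,188). Next is the lid. I'll go up and over behind it with the gripper shut, on the robot's side of the knob.

Emit:
send_rows([
  [0, 0, 0.045, 0, 200],
  [0, 0, 0.045, 0, 255],
  [0, 0, 0.045, 0, 255],
  [-0.025, -0.02, 0.02, 0, 255],
  [-0.025, -0.028, 0, 0, 255],
  [-0.025, -0.028, 0, 0, 255],
  [-0.025, -0.03, 0, 0, 255],
  [-0.026, -0.033, 0, 0, 255],
  [0, 0, 0, 0, 255],
  [0, 0, 0, 0, 255],
])

```text
clock: 32.1
tcp_pos: [0.4228, -0.406, 0.3553]
orientation: [-0.0, 0.757, 0.654, 0.0]
wrist_force: [0.3, 0.4, 0.1]
finger_gap: -0.0
```

Run:
```python
from h import *
s=monitor.get_state();print(s['tcp_pos'],s['joint_pos'].round(2))
d=cam('wrist');save(d['img'],'w14.png');P=wpts(d,s)*1000
c=np.array([517.5,-217,0]);u=np.array([-.139,-.99,0]);v=np.array([.99,-.139,0])
U=(P-c)@u;V=(P-c)@v
m=(d['z_map']>0)&(U>118)&(U<190)&(P[...,2]>120)&(P[...,2]<298)&(abs(V)<110)
q=np.stack([U[m],V[m],P[...,2][m]],1)
for z in range(150,300,20):
    k=abs(q[:,2]-z)<8
    if k.sum()>5: print(z,k.sum(),np.percentile(q[k,0],[5,50,95]).round(),q[k,1].min().round(),q[k,1].max().round())
d=cam('scene');save(d['img'],'s14.png',(120,340,50,330),2.8)
```

```text
[ 0.42281726 -0.4059719   0.35534264] [-0.9   0.36  0.48  1.69  0.   -0.76]
150 20 [127. 131. 133.] -108.0 30.0
170 23 [130. 134. 136.] -108.0 26.0
190 34 [132. 138. 140.] -108.0 55.0
210 37 [136. 141. 143.] -108.0 48.0
230 43 [140. 145. 147.] -108.0 41.0
250 54 [143. 149. 170.] -108.0 35.0
270 357 [151. 158. 169.] -108.0 9.0
290 1788 [149. 153. 156.] -108.0 10.0
```

View pics/w14.png

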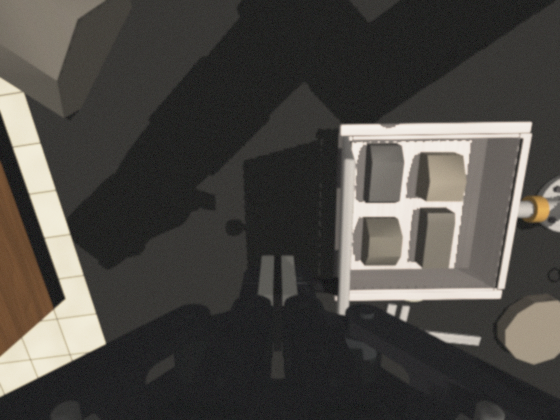

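View pics/s14.png

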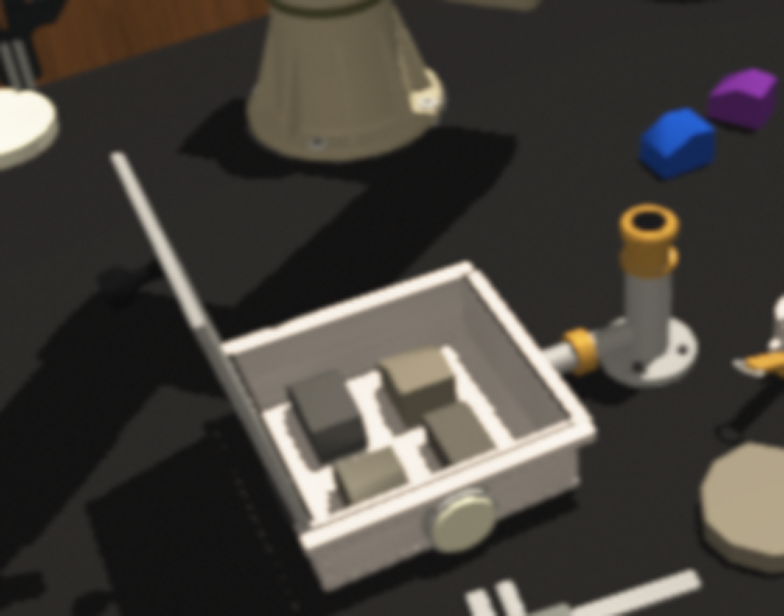

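Emit:
send_rows([
  [0, 0, -0.045, 0, 255],
  [0, 0, -0.045, 0, 255],
  [0, 0, -0.03, 0, 255],
  [0.003, 0.02, 0, 0, 255],
  [0.001, 0.01, 0, 0, 255],
  [0, 0, 0, 0, 255],
])

```text
clock: 32.8
tcp_pos: [0.4286, -0.3736, 0.2366]
orientation: [0.001, 0.755, 0.656, 0.0]
wrist_force: [1.0, -1.1, -0.2]
finger_gap: 0.0003
```

Emit:
send_rows([
  [0.001, 0.01, 0, 0, 255],
  [0.001, 0.01, 0, 0, 255],
  [0.0015, 0.01, 0, 0, 255],
  [0.0015, 0.01, 0, 0, 255],
])

```text
clock: 33.2
tcp_pos: [0.4328, -0.3349, 0.2362]
orientation: [0.001, 0.756, 0.655, -0.0]
wrist_force: [-0.2, -2.4, 1.6]
finger_gap: 0.0002
```

Contact made: the lid is about upright. I'll sweep it down along its arc.

Emit:
send_rows([
  [0.002, 0.014, -0.005, 0, 255],
  [0.002, 0.014, -0.005, 0, 255],
  [0.002, 0.0155, -0.0035, 0, 255],
  [0.002, 0.0155, -0.0035, 0, 255],
  [0.002, 0.015, -0.006, 0, 255],
  [0.002, 0.015, -0.006, 0, 255],
])

```text
clock: 33.8
tcp_pos: [0.4443, -0.2446, 0.2058]
orientation: [-0.0, 0.756, 0.655, -0.0]
wrist_force: [0.0, -2.7, -0.0]
finger_gap: 0.0001
```

Emit:
send_rows([
  [0.002, 0.0135, -0.0085, 0, 255],
  [0.002, 0.0135, -0.0085, 0, 255],
  [0.0015, 0.012, -0.011, 0, 255],
  [0.0015, 0.012, -0.011, 0, 255],
  [0.0013, 0.01, -0.0128, 0, 255],
  [0.0013, 0.01, -0.0128, 0, 255],
])

```text
clock: 34.4
tcp_pos: [0.4541, -0.1741, 0.1409]
orientation: [-0.0, 0.756, 0.655, 0.0]
wrist_force: [0.5, -2.6, 0.2]
finger_gap: -0.0001
```

Emit:
send_rows([
  [0.001, 0.0074, -0.0143, 0, 255],
  [0.001, 0.0074, -0.0143, 0, 255],
  [0.0007, 0.005, -0.0154, 0, 255],
  [0.0007, 0.005, -0.0154, 0, 255],
  [0, 0.002, -0.014, 0, 255],
  [0, 0, 0, 0, 255],
])

```text
clock: 35.0
tcp_pos: [0.4555, -0.1463, 0.0661]
orientation: [-0.003, 0.755, 0.655, -0.001]
wrist_force: [-0.5, -0.6, 0.9]
finger_gap: 0.0001
```

Run:
```python
from h import *
d=cam('scene');save(d['img'],'s15.png',(120,340,50,330),2.8)
```

```text
(no output)
```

View pics/s15.png

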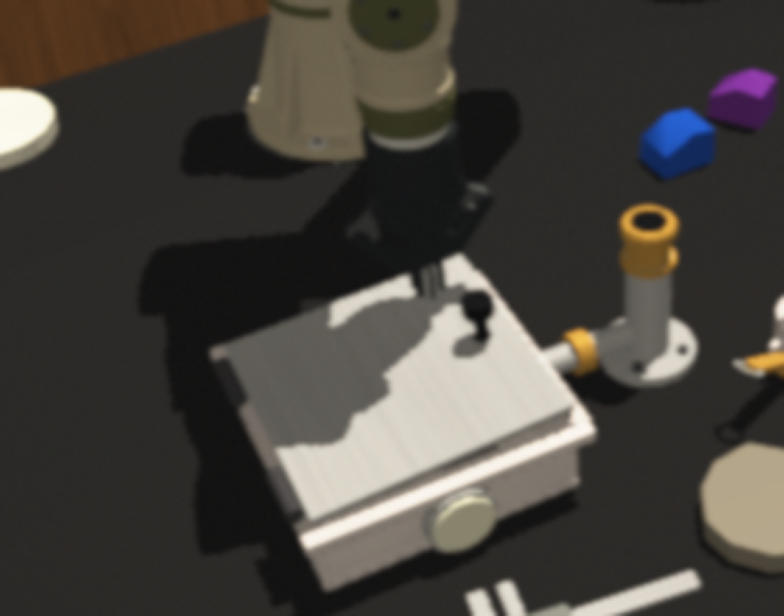

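The lid is a few degrees short of shut. I'll press on slowly.

Emit:
send_rows([
  [0, 0, -0.005, 0, 255],
  [0, 0, -0.005, 0, 255],
  [0, 0, -0.003, 0, 255],
  [0, 0, 0, 0, 255],
])

```text
clock: 35.45
tcp_pos: [0.4576, -0.1486, 0.0556]
orientation: [0.0, 0.756, 0.655, 0.0]
wrist_force: [0.3, -0.5, 0.7]
finger_gap: -0.0
```

Emit:
send_rows([
  [0, 0, -0.003, 0, 255],
  [0, 0, -0.002, 0, 255],
  [0, 0, 0, 0, 255],
])

```text
clock: 35.75
tcp_pos: [0.4578, -0.1488, 0.0551]
orientation: [0.001, 0.756, 0.655, 0.0]
wrist_force: [-11.1, 5.5, 38.2]
finger_gap: 0.0001
```

Emit:
send_rows([
  [0, 0, 0.005, 0, 255],
  [0, 0, 0.03, 0, 255],
  [0, 0, 0.04, 0, 255],
  [0, 0.02, 0.04, 0, 255],
  [0, 0.04, 0.02, 0, 255],
  [0, 0.04, 0, 0, 255],
  [0, 0.04, 0, 0, 255],
  [0, 0, 0, 0, 255],
])

```text
clock: 36.55
tcp_pos: [0.4569, -0.0049, 0.1859]
orientation: [-0.0, 0.754, 0.657, 0.0]
wrist_force: [0.5, -0.4, 0.5]
finger_gap: -0.0
```

Run:
```python
from h import *
d=cam('scene');save(d['img'],'s16.png',(120,340,50,330),2.8)
c=np.array([517.5,-217,0]);u=np.array([-.139,-.99,0]);v=np.array([.99,-.139,0])
d=cam('top');P=pts(d)*1000;U=(P-c)@u;V=(P-c)@v
for uu in range(-100,110,20):
    for vv in (-60,60):
        k=(abs(U-uu)<8)&(abs(V-vv)<20)&(P[...,2]>60)&(P[...,2]<130)
        print(uu,vv,k.sum(),np.median(P[...,2][k]).round(1),end=' | ')
d=cam('scene')
for t in ['coupling','coupling_boss','cam_a_tip','port_top','port_seat','lid_handle']:
    for n in ['scene','top']:
        for r in eyes.tip_of(t,n): print(n,t,np.round(r['xyz'],4),round(r['conf'],2))
```

```text
-100 -60 0 nan | -100 60 23 84.2 | -80 -60 39 83.8 | -80 60 58 84.1 | -60 -60 100 84.0 | -60 60 95 84.2 | -40 -60 100 83.4 | -40 60 97 84.0 | -20 -60 99 84.0 | -20 60 99 83.2 | 0 -60 101 84.1 | 0 60 101 83.9 | 20 -60 102 84.2 | 20 60 94 83.8 | 40 -60 103 83.7 | 40 60 100 83.6 | 60 -60 101 83.8 | 60 60 100 83.9 | 80 -60 100 83.8 | 80 60 97 84.0 | 100 -60 100 84.2 | 100 60 100 84.3 | scene coupling [6.427e-01 1.388e-01 6.000e-04] 0.96
top coupling [ 0.6449  0.1399 -0.0041] 0.9
scene coupling_boss [0.639  0.1386 0.0736] 0.57
top coupling_boss [0.6398 0.1388 0.0742] 0.92
scene cam_a_tip [0.6125 0.2362 0.0564] 0.69
top cam_a_tip [0.6117 0.2415 0.0562] 0.78
top cam_a_tip [0.7063 0.3654 0.001 ] 0.5
top cam_a_tip [ 0.5062 -0.3298  0.0769] 0.25
scene port_top [0.5526 0.0203 0.1534] 0.84
top port_top [0.5522 0.0232 0.1513] 0.64
scene port_seat [0.5497 0.0181 0.112 ] 0.65
top port_seat [0.5515 0.0258 0.1095] 0.61
scene lid_handle [ 0.5291 -0.1384  0.1131] 0.91
top lid_handle [ 0.5323 -0.1369  0.1168] 0.64
  return _methods._mean(a, axis=axis, dtype=dtype,
  ret = ret.dtype.type(ret / rcount)
```

View pics/s16.png

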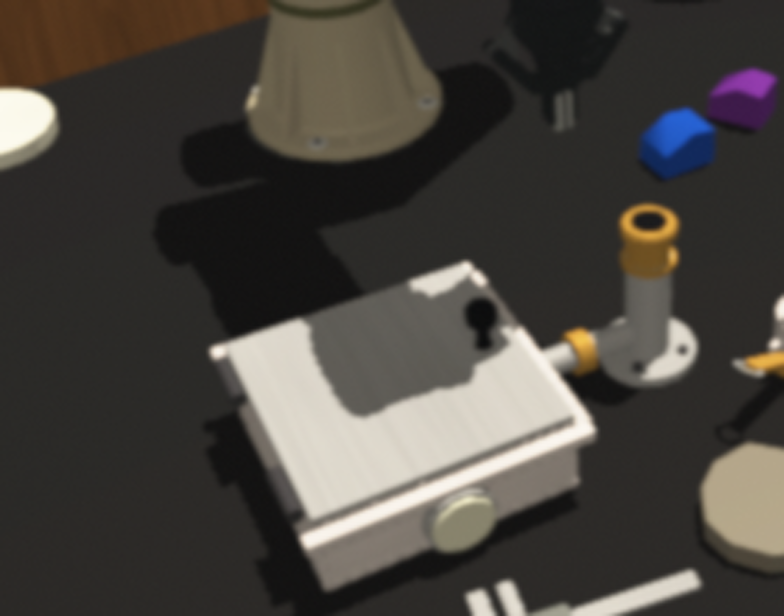

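The lid is shut: depth gives 84 mm across the whole plate. Now the coupling. I'll go over it with the jaws along its x axis.

Emit:
send_rows([
  [0.02, 0.018, 0, -8.3, 0],
  [0.023, 0.018, 0, -8.3, 0],
  [0.023, 0.018, 0, -8.3, 0],
  [0.023, 0.018, 0, -8.3, 0],
  [0.023, 0.018, 0, -8.3, 0],
  [0.023, 0.018, 0, -8.3, 0],
  [0.023, 0.018, 0, -8.3, 0],
  [0.023, 0.018, 0, -8.3, 0],
  [0, 0, 0, 0, 0],
  [0, 0, 0, 0, 0],
  [0, 0, 0, 0, 0],
])

```text
clock: 38.4
tcp_pos: [0.6377, 0.1351, 0.1855]
orientation: [0.0, 0.991, 0.135, -0.0]
wrist_force: [0.3, -0.4, -0.1]
finger_gap: 0.0853
```

Run:
```python
from h import *
s=monitor.get_state();print(s['tcp_pos'],s['orientation'],s['joint_pos'].round(2))
d=cam('wrist');save(d['img'],'w17.png');P=wpts(d,s)*1000
z=P[...,2]
for lo,hi,nm in ((86,98,'boss'),):
    m=((d['z_map']>0)&(z>lo)&(z<hi)&(np.hypot(P[...,0]-640,P[...,1]-139)<40)).astype(np.uint8)
    q=P[m>0][:,:2].astype(np.float32);(cx,cy),(w,h),a=cv2.minAreaRect(q);print(nm,m.sum(),cx,cy,w,h,a,np.median(z[m>0]))
m=((d['z_map']>0)&(z>30)&(z<80)&(np.hypot(P[...,0]-640,P[...,1]-139)>45)&(np.hypot(P[...,0]-640,P[...,1]-139)<120))
n,l,st,c=cv2.connectedComponentsWithStats(m.astype(np.uint8))
for i in range(1,n):
    if st[i,4]>60:
        q=P[l==i]; mu=q.mean(0); w,V=np.linalg.eigh(np.cov((q-mu).T)); print(c[i],mu.round(1),q[:,2].max().round(),V[:,2].round(3),np.degrees(np.arctan2(V[1,2],V[0,2])))
for t in ['coupling','coupling_boss','cam_a_tip']:
    for r in eyes.tip_of(t,'wrist'): print(t,np.round(r['xyz'],4),round(r['conf'],2))
```

```text
[0.63773982 0.135113   0.18548218] [ 7.56216326e-05  9.90885134e-01  1.34708790e-01 -4.32724078e-04] [ 0.09  0.47  0.24  1.34 -0.    1.39]
boss 1910 640.290283203125 140.11521911621094 33.98651123046875 34.071285247802734 15.76546859741211 91.94179058515053
[282.07964135  88.69462025] [618.3 219.   47.8] 64.0 [-0.246  0.882  0.402] 105.58022674717624
[281.94305556 268.67569444] [661.6  64.7  50.1] 70.0 [-0.236  0.848 -0.474] 105.52439110851823
coupling [0.637  0.1399 0.0024] 0.63
coupling_boss [0.6403 0.1403 0.0657] 0.66
cam_a_tip [0.6142 0.2411 0.0558] 0.67
```

View pics/w17.png

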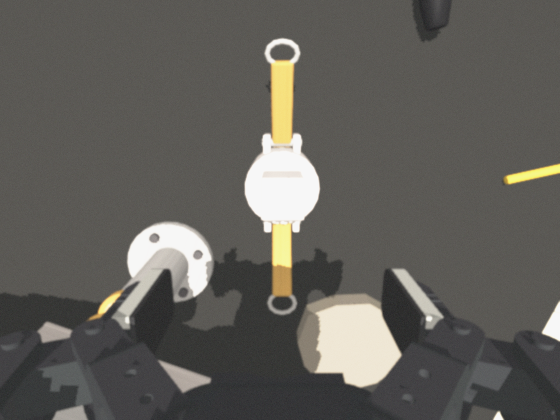

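The picture shows the coupling at (282,187), with its cam arms up and down in the image. The boss is at (0.640, 0.140), yaw 15.7°, so the jaws are aligned with it.

Emit:
send_rows([
  [0.0025, 0.005, -0.04, 0, 30],
  [0, 0, -0.045, 0, 50],
  [0, 0, -0.045, 0, 50],
  [0, 0, -0.02, 0, 50],
  [0, 0, -0.006, 0, 50],
  [0, 0, 0, 0, 50],
], newtons=80)

```text
clock: 39.2
tcp_pos: [0.6405, 0.1402, 0.0293]
orientation: [-0.0, 0.991, 0.134, -0.001]
wrist_force: [0.0, -0.1, 0.1]
finger_gap: 0.0684
```

Emit:
send_rows([
  [0, 0, 0, 0, 255],
  [0, 0, 0, 0, 255],
  [0, 0, 0, 0, 255],
  [0, 0, 0, 0, 255],
  [0, 0, 0, 0, 255],
])

```text
clock: 39.7
tcp_pos: [0.6422, 0.1406, 0.0318]
orientation: [0.0, 0.991, 0.134, 0.002]
wrist_force: [-2.4, -1.3, 6.8]
finger_gap: 0.033
```

Emit:
send_rows([
  [0, 0, 0.02, 0, 255],
  [0, 0, 0.04, 0, 255],
  [0, 0, 0.045, 0, 255],
  [0, 0, 0.045, 0, 255],
  [0, 0, 0.045, 8.3, 255],
  [0, 0, 0.025, 8.3, 255],
  [-0.014, -0.002, 0, 8.3, 255],
  [-0.014, -0.002, 0, 8.3, 255],
  [-0.015, -0.002, 0, 8.3, 255],
  [-0.015, -0.002, 0, 8.3, 255],
  [-0.015, -0.002, 0, 8.3, 255],
  [-0.015, 0, 0, 8.3, 255],
])

```text
clock: 40.9
tcp_pos: [0.5519, 0.1303, 0.2491]
orientation: [-0.0, 0.754, 0.657, -0.0]
wrist_force: [-1.0, 0.1, -4.6]
finger_gap: 0.0329
```

Emit:
send_rows([
  [0, 0, 0, 8.2, 255],
  [0, 0, 0, 0, 255],
  [0, 0, 0, 0, 255],
  [0, 0, 0, 0, 255],
])

```text
clock: 41.3
tcp_pos: [0.5532, 0.1305, 0.2493]
orientation: [-0.0, 0.708, 0.706, -0.0]
wrist_force: [-0.5, -0.3, -3.8]
finger_gap: 0.033
```

```bash
cat > port.py <<'E'
from h import *
s=monitor.get_state();print(s['tcp_pos'],s['orientation'],s['finger_gap'],s['wrist_force'])
import sys
for n in ['wrist','top','scene']:
    d=cam(n)
    if n=='wrist': P=wpts(d,s)*1000
    else: P=pts(d)*1000
    save(d['img'],n+sys.argv[1]+'.png')
    z=P[...,2];r=np.hypot(P[...,0]-552,P[...,1]-22)
    m=(d['z_map']>0)&(abs(z-155)<5)&(r<32)
    q=P[m]
    if len(q)>10:
        (cx,cy),R=cv2.minEnclosingCircle(q[:,:2].astype(np.float32)); print(n,'port',len(q),cx,cy,R,np.median(q[:,2]),q[:,:2].mean(0))
    for t in ['port_top','coupling']:
        for r in eyes.tip_of(t,n): print(n,t,np.round(r['xyz'],4),round(r['conf'],2))
E
python3 port.py 18
```

```text
[0.55315608 0.13052976 0.24930018] [-1.59067863e-04  7.07805284e-01  7.06407563e-01 -9.98709804e-05] 0.03300617252776538 [-0.48166343 -0.27554941 -3.82824483]
wrist port 3002 549.623291015625 20.298330307006836 24.98470115661621 155.20137974665607 [548.45805522  21.88250482]
wrist port_top [0.5519 0.0212 0.1555] 0.66
wrist coupling [0.5521 0.1299 0.2226] 0.78
top port 307 549.1810913085938 20.870384216308594 24.527957916259766 155.3593457360214 [548.97987819  21.21166595]
top port_top [0.5505 0.0245 0.1541] 0.7
top port_top [0.5541 0.1296 0.2179] 0.54
top coupling [0.5568 0.1289 0.2127] 0.59
scene port 211 550.3355102539062 19.340837478637695 24.479280471801758 155.19106142452233 [551.8955883   17.14398541]
scene coupling [0.5498 0.1254 0.2177] 0.68
```

View pics/wrist18.png

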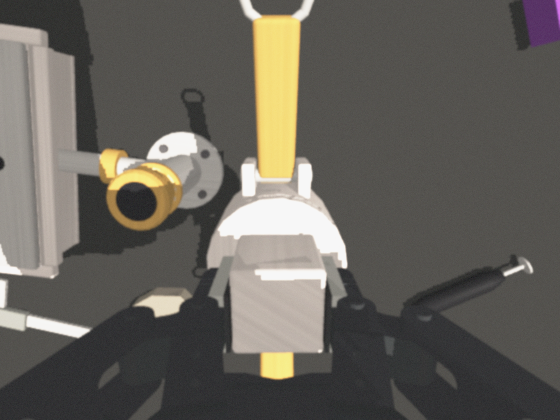

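View pics/scene18.png

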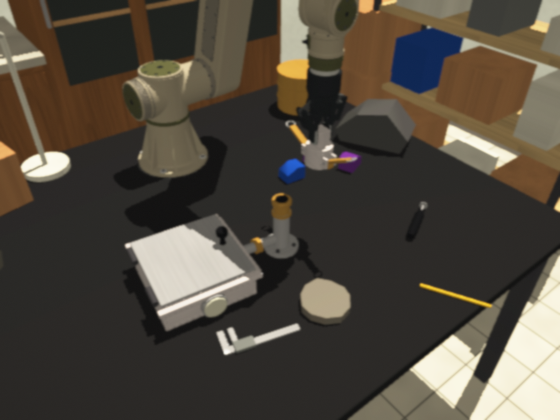

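Run:
```python
from h import *
s=monitor.get_state();d=cam('wrist');P=wpts(d,s)*1000;t=s['tcp_pos']*1000
print(t)
z=P[...,2];r=np.hypot(P[...,0]-t[0],P[...,1]-t[1])
for zz in range(262,320,4):
    m=(d['z_map']>0)&(abs(z-zz)<2)&(r<45); print(zz,m.sum(),end=' ')
print()
m=(d['z_map']>0)&(z>305)&(z<316)&(r<30)
q=P[m];print('boss',cv2.minAreaRect(q[:,:2].astype(np.float32)),np.median(q[:,2]))
q=q[:,:2]-t[:2];print(np.percentile(q,[1,99],axis=0))
# skirt/disc front arc
m=(d['z_map']>0)&(abs(z-269.5)<3)&(r<45)&(P[...,0]<t[0]-17)
q=P[m];print('disc',len(q),q.min(0),q.max(0))
# least squares circle with r=33 on front edge of disc: extreme points per y bin
ys=np.arange(-28,29,4);pts_=[]
for y in ys:
    k=m&(abs(P[...,1]-t[1]-y)<2)
    if k.sum()>3: pts_.append((P[...,0][k].min()-t[0],y))
print(np.round(pts_,1))
from scipy.optimize import least_squares
p=np.array(pts_);f=least_squares(lambda c:np.hypot(p[:,0]-c[0],p[:,1]-c[1])-33,[0,0]);print('disc centre rel',f.x)
f=least_squares(lambda c:np.hypot(p[:,0]-c[0],p[:,1]-c[1])-c[2],[0,0,33]);print(f.x)
save(d['img'],'w19.png',(140,380,180,400),3)
```

```text
[553.04257729 130.5584147  249.54352562]
262 179 266 237 270 4727 274 212 278 254 282 278 286 461 290 499 294 580 298 611 302 682 306 802 310 8119 314 754 318 719 
boss ((551.8562622070312, 130.7506103515625), (35.05183410644531, 57.96455383300781), 1.8985450267791748) 309.96222473113926
[[-17.84043079 -22.65188217]
 [ 15.05052897  21.86997985]]
disc 3350 [519.37737427 101.34141484 266.53607486] [536.04101598 157.55021492 272.46218749]
[[-21.8 -28. ]
 [-25.5 -24. ]
 [-28.8 -20. ]
 [-30.7 -16. ]
 [-32.3 -12. ]
 [-33.1  -8. ]
 [-33.6  -4. ]
 [-33.7   0. ]
 [-33.5   4. ]
 [-32.3   8. ]
 [-31.6  12. ]
 [-29.7  16. ]
 [-27.5  20. ]
 [-23.4  24. ]
 [-19.2  28. ]]
disc centre rel [-1.26501541 -0.91883256]
[ 2.44469164 -1.07342153 36.27088734]
```

View pics/w19.png

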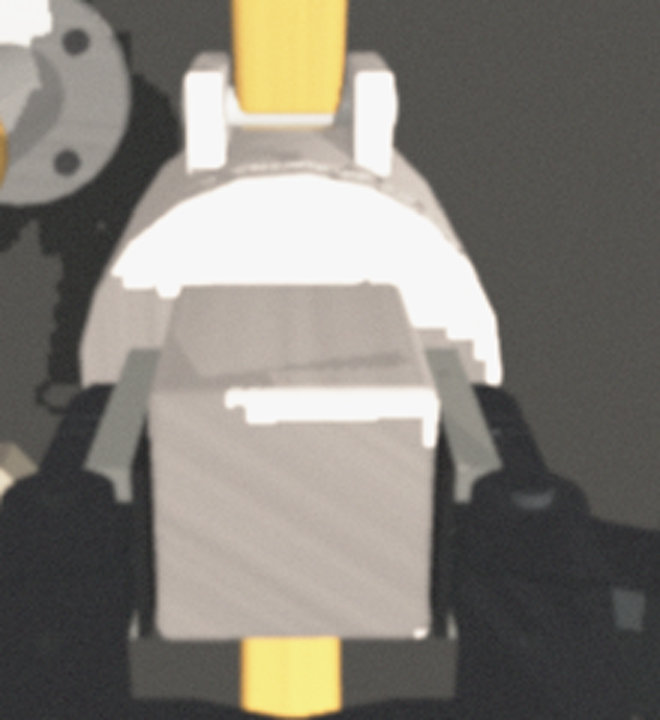

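The held coupling's centre is about (-1.3, -0.9) mm from the TCP, and the port is at (0.5498, 0.0205). I'll centre over it and lower while watching the force.

Emit:
send_rows([
  [-0.002, -0.04, 0, 0, 255],
  [0, -0.04, 0, 0, 255],
  [0, -0.029, 0, 0, 255],
  [0, 0, -0.03, 0, 255],
  [0, 0, -0.02, 0, 255],
  [0, 0, 0, 0, 255],
  [0, 0, 0, 0, 255],
])

```text
clock: 42.5
tcp_pos: [0.5508, 0.0216, 0.1999]
orientation: [-0.0, 0.707, 0.707, -0.0]
wrist_force: [0.7, -0.7, -4.5]
finger_gap: 0.0331
```

Run:
```python
from h import *
s=monitor.get_state();print(s['tcp_pos'],s['orientation'],s['wrist_force'],s['ft_torque'])
d=cam('scene');save(d['img'],'s20.png',(150,270,200,360),4.5)
```

```text
[0.5508271  0.02160157 0.19987354] [-2.49285833e-04  7.06945591e-01  7.07267880e-01 -1.18962442e-04] [ 0.72897769 -0.74966052 -4.54892775] [-0.06104727 -0.04174907  0.00424818]
```

View pics/s20.png

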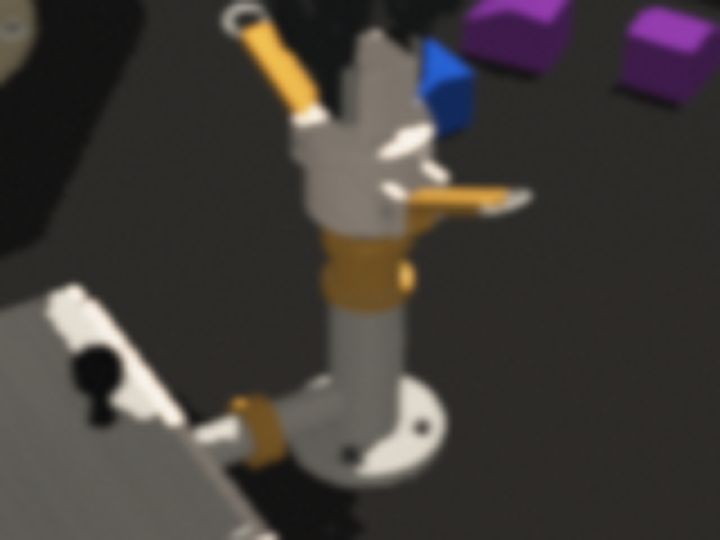

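Emit:
send_rows([
  [0, 0, -0.01, 0, 255],
  [0, 0, -0.006, 0, 255],
  [0, 0, -0.004, 0, 255],
  [0, 0, 0, 0, 255],
])

```text
clock: 42.95
tcp_pos: [0.5504, 0.0217, 0.1788]
orientation: [-0.001, 0.707, 0.707, -0.0]
wrist_force: [-0.2, 0.7, -4.7]
finger_gap: 0.0329
```

Emit:
send_rows([
  [0, 0, -0.004, 0, 255],
  [0, 0, -0.004, 0, 255],
  [0, 0, 0, 0, 255],
])

```text
clock: 43.25
tcp_pos: [0.5506, 0.0216, 0.171]
orientation: [-0.0, 0.707, 0.707, -0.0]
wrist_force: [-0.1, 0.5, -4.2]
finger_gap: 0.033
```

Emit:
send_rows([
  [0, 0, -0.007, 0, 255],
  [0, 0, -0.007, 0, 255],
  [0, 0, -0.006, 0, 255],
  [0, 0, -0.004, 0, 255],
  [0, 0, 0, 0, 255],
])

```text
clock: 43.75
tcp_pos: [0.5504, 0.0216, 0.1466]
orientation: [-0.001, 0.707, 0.707, -0.0]
wrist_force: [-0.5, -0.3, -4.2]
finger_gap: 0.033
```

Emit:
send_rows([
  [0, 0, -0.002, 0, 255],
  [0, 0, -0.002, 0, 255],
  [0, 0, -0.002, 0, 255],
  [0, 0, 0, 0, 255],
])

```text
clock: 44.15
tcp_pos: [0.5513, 0.0215, 0.1428]
orientation: [0.001, 0.707, 0.707, 0.001]
wrist_force: [-2.4, -0.3, 3.0]
finger_gap: 0.0324
```

Emit:
send_rows([
  [0, 0, -0.002, 0, 255],
  [0, 0, 0, 0, 255],
])

```text
clock: 44.35
tcp_pos: [0.5515, 0.0215, 0.1428]
orientation: [0.001, 0.707, 0.707, 0.001]
wrist_force: [-7.5, -1.2, 15.6]
finger_gap: 0.0327
```

Emit:
send_rows([
  [0, 0, 0.002, 0, 200],
  [0, 0, 0, 0, 100],
  [0, 0, 0.01, 0, 50],
  [0, 0, 0.045, 0, 30],
  [0, 0, 0.045, 0, 0],
  [0, 0, 0.045, 0, 0],
  [0, 0, 0, 0, 0],
])

```text
clock: 45.05
tcp_pos: [0.5542, 0.0212, 0.2943]
orientation: [0.005, 0.707, 0.707, 0.004]
wrist_force: [-0.2, 0.5, -0.5]
finger_gap: 0.0854
```

```bash
cat > cp.py <<'E'
from h import *
import sys
s=monitor.get_state();print(s['tcp_pos'],s['orientation'],s['finger_gap'],s['wrist_force'])
for n in ['wrist','top','scene']:
    d=cam(n); P=(wpts(d,s) if n=='wrist' else pts(d))*1000
    z=P[...,2];dx=P[...,0]-550;dy=P[...,1]-20.5;ok=d['z_map']>0
    m=ok&(np.hypot(dx,dy)<24)&(z>190)&(z<225)
    if m.sum()>10: print(n,'boss z',m.sum(),np.percentile(z[m],[10,50,90]).round(1),cv2.minAreaRect(P[m][:,:2].astype(np.float32)))
    m=ok&(np.hypot(dx,dy)<33)&(np.maximum(abs(dx),abs(dy))>20)&(z>150)&(z<175)
    if m.sum()>10: print(n,'disc z',m.sum(),np.median(z[m]).round(1))
    for sg in (1,-1):
        m=ok&(abs(dy)<12)&(sg*dx>50)&(sg*dx<125)&(z>60)&(z<230)
        if m.sum()>20: 
            q=np.stack([sg*dx[m],z[m]],1); print(n,'arm',sg,m.sum(),'out',np.percentile(q[:,0],[2,98]).round(),'z',np.percentile(q[:,1],[2,98]).round(), 'slope deg',np.degrees(np.arctan(np.polyfit(q[:,0],q[:,1],1)[0])).round(1))
    for r in eyes.tip_of('cam_a_tip',n): print(n,np.round(r['xyz'],3),round(r['conf'],2))
    for r in eyes.tip_of('coupling',n): print(n,'coup',np.round(r['xyz'],3),round(r['conf'],2))
    save(d['img'],n+sys.argv[1]+'.png')
    if n=='scene': save(d['img'],'scz'+sys.argv[1]+'.png',(140,280,200,360),4.2)
E
python3 cp.py 21
```

```text
[0.55424193 0.02124162 0.29433377] [0.00484973 0.70693473 0.70725098 0.00397767] 0.085375949736845 [-0.17747473  0.47264872 -0.4980929 ]
wrist boss z 1964 [201.7 202.9 203.9] ((550.0230102539062, 20.64330291748047), (33.707218170166016, 33.3885383605957), 89.8354721069336)
wrist disc z 1829 163.0
wrist arm 1 1334 out [ 51. 114.] z [146. 179.] slope deg 28.0
wrist arm -1 1759 out [ 51. 116.] z [145. 173.] slope deg 23.4
wrist [0.451 0.022 0.168] 0.9
wrist coup [0.551 0.019 0.111] 0.66
scene boss z 201 [192.9 202.3 204.3] ((550.6395874023438, 20.204421997070312), (38.179141998291016, 37.31172561645508), 0.6496992111206055)
scene disc z 216 162.0
scene arm 1 117 out [ 51. 113.] z [143. 179.] slope deg 28.4
scene arm -1 174 out [ 51. 116.] z [143. 174.] slope deg 23.7
scene [0.448 0.019 0.163] 0.69
scene coup [0.55  0.017 0.111] 0.87
```

View pics/scz21.png

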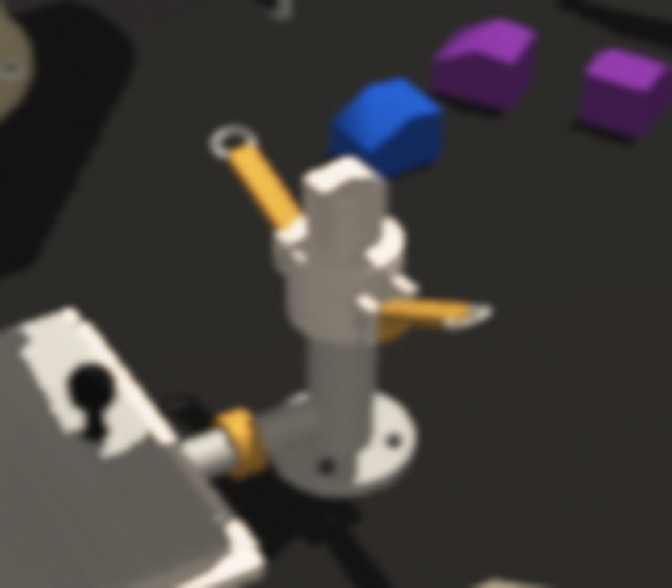

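View pics/wrist21.png

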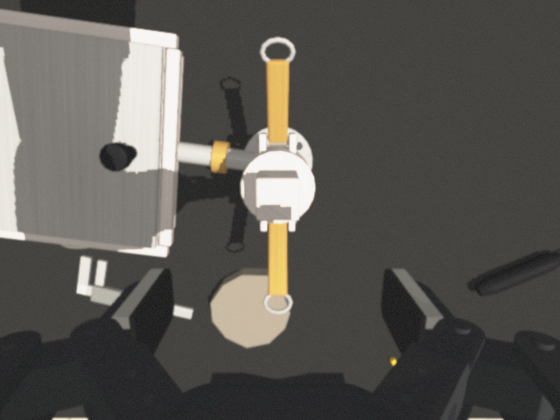

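The coupling is home: its disc reads 163 mm and boss 203 mm, both as they should be, and both arms are still raised, about 28° and 23° above level. Before pushing the arms with an open finger, I'll check the finger profile.

Run:
```python
from h import *
d=cam('wrist');T=d['T_tool_cam'];d['pose']=T;P=pts(d)*1000
m=(d['z_map']>0)&(d['z_map']<0.25)
for a in range(-150,-20,10):
    k=m&(P[...,2]>=a)&(P[...,2]<a+10)
    if k.sum()>10:
        for sg in (1,-1):
            kk=k&(sg*P[...,0]>0)
            if kk.sum()>5: print(a,sg,kk.sum(),'|x|',np.percentile(abs(P[...,0][kk]),[1,50,99]).round(),'y',np.percentile(P[...,1][kk],[1,99]).round(),end='  ')
        print()
```

```text
-130 1 701 |x| [11. 16. 28.] y [-21. -17.]  -130 -1 706 |x| [12. 17. 30.] y [-21. -17.]  
-120 1 4848 |x| [ 0. 22. 37.] y [-19. -10.]  -120 -1 4946 |x| [ 1. 23. 38.] y [-19. -10.]  
-110 1 5098 |x| [ 1. 30. 64.] y [-18.  -5.]  -110 -1 5008 |x| [ 1. 30. 65.] y [-18.  -5.]  
-100 1 6715 |x| [38. 59. 71.] y [-14.   9.]  -100 -1 6617 |x| [39. 60. 71.] y [-14.   9.]  
-90 1 1386 |x| [41. 52. 71.] y [-14.  -7.]  -90 -1 1416 |x| [42. 53. 72.] y [-14.  -7.]  
-80 1 1102 |x| [42. 43. 55.] y [-12.   4.]  -80 -1 1110 |x| [43. 44. 56.] y [-12.   3.]  
-70 1 1112 |x| [42. 42. 55.] y [-12.  10.]  -70 -1 1103 |x| [43. 44. 57.] y [-12.  10.]  
-60 1 872 |x| [42. 42. 55.] y [-12.  10.]  -60 -1 871 |x| [43. 44. 57.] y [-12.  10.]  
-50 1 469 |x| [42. 42. 53.] y [-12.  10.]  -50 -1 460 |x| [43. 43. 55.] y [-12.  10.]
```

Run:
```python
from h import *
s=monitor.get_state();d=cam('wrist');P=wpts(d,s)*1000
print(s['tcp_pos'])
dx=P[...,0]-550;dy=P[...,1]-20.5;z=P[...,2];ok=d['z_map']>0
for sg in (-1,1):
  for lat in (1,-1):
    m=ok&(lat*dy>9.5)&(lat*dy<18)&(sg*dx>31)&(sg*dx<60)&(z>95)
    for a in range(30,60,2):
        k=m&(sg*dx>=a)&(sg*dx<a+2)
        if k.sum()>2: print(sg,lat,a,k.sum(),z[k].max().round(),np.median(z[k]).round(),(lat*dy[k]).min().round(),(lat*dy[k]).max().round(),end=' | ')
    print()
save(d['img'],'w22.png',(110,260,210,350),4.2)
```

```text
[0.55056524 0.02158311 0.28567183]
-1 1 30 13 148.0 147.0 11.0 16.0 | -1 1 32 15 148.0 147.0 11.0 17.0 | -1 1 34 17 148.0 147.0 10.0 17.0 | -1 1 36 25 148.0 146.0 10.0 17.0 | -1 1 38 20 148.0 147.0 10.0 17.0 | -1 1 40 16 148.0 147.0 10.0 17.0 | -1 1 42 21 148.0 147.0 11.0 16.0 | -1 1 44 18 147.0 137.0 11.0 16.0 | 
-1 -1 30 11 148.0 147.0 10.0 16.0 | -1 -1 32 14 148.0 147.0 10.0 16.0 | -1 -1 34 20 148.0 146.0 10.0 18.0 | -1 -1 36 25 149.0 147.0 10.0 18.0 | -1 -1 38 22 148.0 147.0 10.0 18.0 | -1 -1 40 19 148.0 146.0 10.0 18.0 | -1 -1 42 22 148.0 147.0 10.0 16.0 | -1 -1 44 19 148.0 136.0 11.0 16.0 | 
1 1 36 9 148.0 147.0 11.0 16.0 | 1 1 38 12 148.0 147.0 11.0 16.0 | 1 1 40 19 148.0 147.0 10.0 18.0 | 1 1 42 12 148.0 147.0 11.0 16.0 | 1 1 44 12 148.0 147.0 11.0 16.0 | 
1 -1 36 11 148.0 147.0 11.0 16.0 | 1 -1 38 15 148.0 147.0 10.0 17.0 | 1 -1 40 15 148.0 147.0 10.0 17.0 | 1 -1 42 15 148.0 147.0 10.0 16.0 | 1 -1 44 11 149.0 147.0 10.0 16.0 |
```

View pics/w22.png

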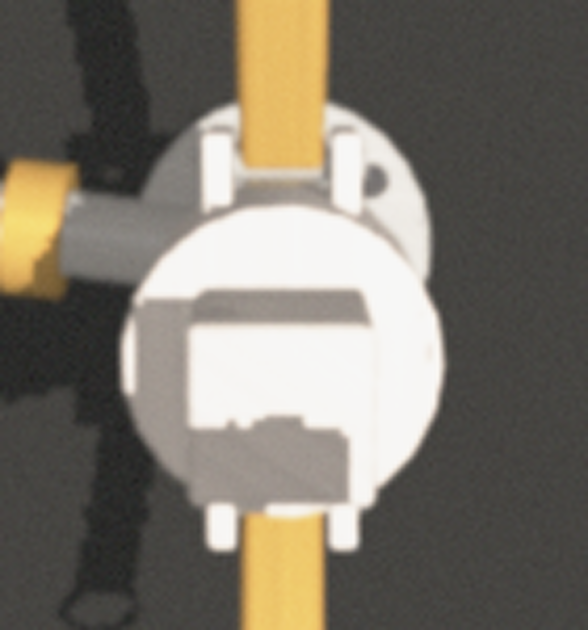

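Run:
```python
from h import *
d=cam('wrist');d['pose']=d['T_tool_cam'];P=pts(d)*1000
m=(d['z_map']>0)&(d['z_map']<0.25)
for a in range(-120,-36,4):
    k=m&(P[...,2]>=a)&(P[...,2]<a+4)
    if k.sum()>10: print(a,k.sum(),'|x|',np.percentile(abs(P[...,0][k]),[1,50,99.5]).round(),'y',np.percentile(P[...,1][k],[1,99]).round())
```

```text
-120 2655 |x| [15. 25. 33.] y [-19. -14.]
-116 4667 |x| [ 0. 22. 36.] y [-18. -10.]
-112 5296 |x| [ 0. 23. 61.] y [-18.  -6.]
-108 4451 |x| [ 1. 31. 63.] y [-18.  -4.]
-104 2832 |x| [ 1. 33. 66.] y [-18.  -8.]
-100 4902 |x| [34. 63. 72.] y [-17.   7.]
-96 7010 |x| [39. 56. 71.] y [-14.  10.]
-92 2499 |x| [39. 54. 73.] y [-14.   8.]
-88 1368 |x| [42. 54. 71.] y [-14.  -7.]
-84 319 |x| [43. 49. 64.] y [-13.  -6.]
-80 1048 |x| [42. 44. 50.] y [-12.  -2.]
-76 710 |x| [42. 43. 56.] y [-12.   2.]
-72 923 |x| [42. 43. 57.] y [-12.   8.]
-68 909 |x| [42. 43. 57.] y [-12.  10.]
-64 816 |x| [42. 43. 57.] y [-12.  10.]
-60 763 |x| [42. 43. 57.] y [-12.  10.]
-56 689 |x| [42. 43. 57.] y [-12.  10.]
-52 604 |x| [42. 43. 56.] y [-12.  10.]
-48 469 |x| [42. 43. 50.] y [-12.  10.]
-44 164 |x| [42. 43. 45.] y [-10.   9.]
```

Profile: the tip is about 44 mm above the TCP with the gripper open, and knuckles 16 mm wider start 40 mm above the tip. I'll use one open finger with the tool yawed 25°, so the body stays clear of the boss. First the +x arm: I'll go above it.

Emit:
send_rows([
  [0.03, 0.011, 0, -6.3, 0],
  [0.03, 0.011, 0, -6.3, 0],
  [0.03, 0.011, 0, -6.2, 0],
  [0.031, 0.01, 0, -6.2, 0],
  [0, 0, -0.04, 0, 0],
  [0, 0, -0.045, 0, 0],
  [0, 0, -0.045, 0, 0],
  [0, 0, 0, 0, 0],
  [0, 0, 0, 0, 0],
])

```text
clock: 46.55
tcp_pos: [0.6714, 0.0646, 0.1566]
orientation: [-0.001, 0.843, 0.537, -0.001]
wrist_force: [-0.4, 0.6, 0.5]
finger_gap: 0.0855
```

```bash
python3 cp.py 23
```

```text
[0.67141622 0.06455554 0.15662238] [-5.82518820e-04  8.43279944e-01  5.37473679e-01 -8.00586083e-04] 0.08546819315600851 [-0.35556265  0.63621657  0.45569059]
wrist boss z 7522 [194.4 202.6 203.7] ((554.4672241210938, 21.837947845458984), (33.173980712890625, 27.791255950927734), 89.86337280273438)
wrist disc z 5409 162.9
wrist arm 1 7373 out [ 52. 114.] z [146. 229.] slope deg 49.8
wrist coup [0.55  0.021 0.112] 0.9
scene boss z 198 [194.1 202.2 204.7] ((550.5186767578125, 19.5783634185791), (38.507293701171875, 35.97168731689453), 5.290949821472168)
scene disc z 208 162.1
scene arm 1 190 out [ 54. 115.] z [146. 229.] slope deg 49.4
scene arm -1 178 out [ 52. 116.] z [143. 174.] slope deg 22.7
scene [0.447 0.02  0.168] 0.47
scene coup [0.553 0.02  0.108] 0.88
```

View pics/scz23.png

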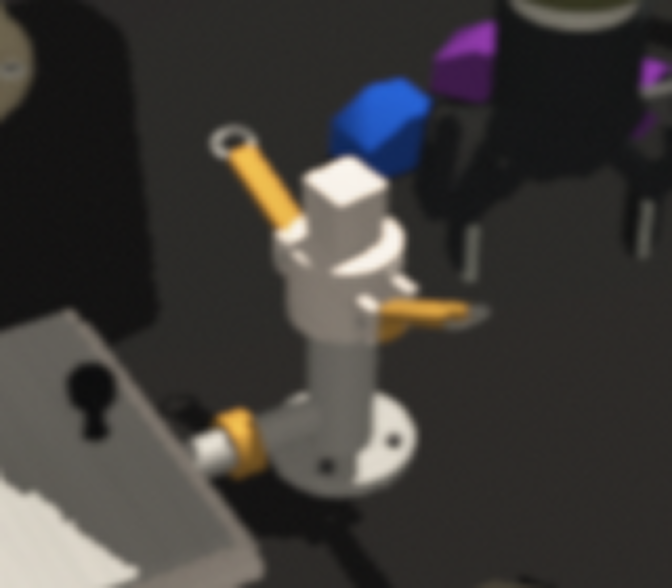

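View pics/wrist23.png

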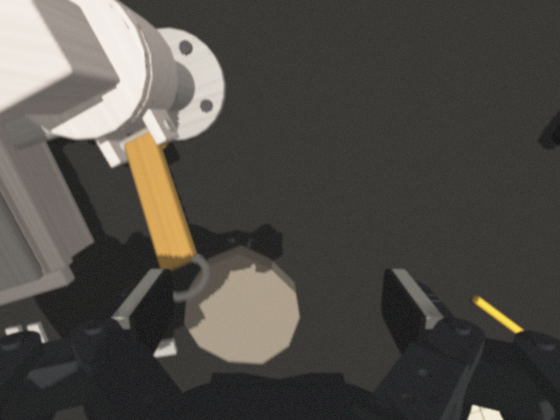

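Emit:
send_rows([
  [0, 0, -0.02, 0, 0],
  [0, 0, -0.012, 0, 0],
  [0, 0, -0.008, 0, 0],
  [0, 0, -0.008, 0, 0],
  [0, 0, 0, 0, 0],
])

```text
clock: 47.5
tcp_pos: [0.6714, 0.0646, 0.1075]
orientation: [-0.0, 0.843, 0.537, -0.001]
wrist_force: [0.7, 1.1, 0.7]
finger_gap: 0.0855
```

Emit:
send_rows([
  [0, 0, -0.007, 0, 0],
  [0, 0, -0.007, 0, 0],
  [0, 0, 0, 0, 0],
])

```text
clock: 47.8
tcp_pos: [0.6715, 0.0646, 0.0935]
orientation: [-0.0, 0.843, 0.538, -0.0]
wrist_force: [0.6, -0.1, 0.8]
finger_gap: 0.0853
```

Run:
```python
from h import *
d=cam('scene');save(d['img'],'s24.png',(140,280,200,360),4.2)
s=monitor.get_state();print(s['tcp_pos'],s['wrist_force'])
d=cam('wrist');save(d['img'],'w24.png',(100,380,0,300),2)
```

```text
[0.6715605  0.0645586  0.09395452] [0.1065001  0.54282735 0.55834922]
```

View pics/s24.png

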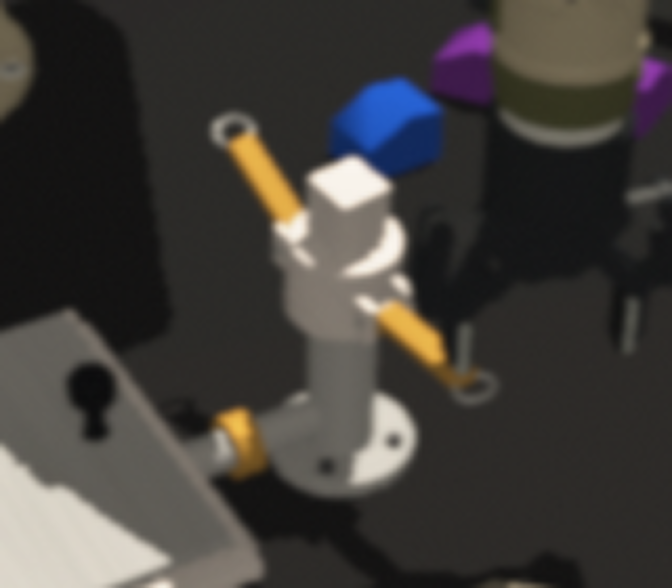

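View pics/w24.png

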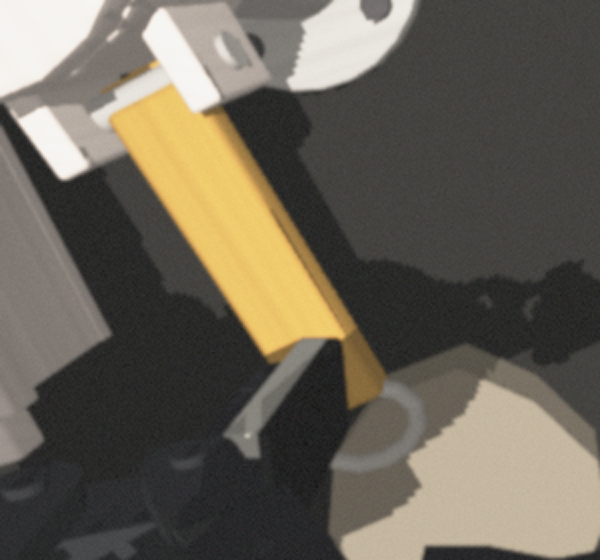

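The arm is now about level. I'll carry on along the arc, down and then inward.

Emit:
send_rows([
  [-0.001, 0, -0.007, 0, 0],
  [-0.001, 0, -0.007, 0, 0],
  [-0.002, 0, -0.0055, 0, 0],
  [-0.0025, 0, -0.005, 0, 0],
  [-0.005, 0, -0.004, 0, 0],
  [-0.005, 0, -0.004, 0, 0],
  [0, 0, 0, 0, 0],
])

```text
clock: 48.6
tcp_pos: [0.6541, 0.0646, 0.0613]
orientation: [-0.001, 0.843, 0.538, -0.001]
wrist_force: [1.8, -0.5, 1.0]
finger_gap: 0.0853
```

Emit:
send_rows([
  [-0.006, 0, -0.0015, 0, 0],
  [-0.0055, 0, -0.001, 0, 0],
  [0, 0, 0, 0, 0],
])

```text
clock: 48.9
tcp_pos: [0.6432, 0.0646, 0.0597]
orientation: [-0.0, 0.843, 0.538, -0.0]
wrist_force: [2.8, 0.7, 1.1]
finger_gap: 0.0857
```

Run:
```python
from h import *
d=cam('scene');save(d['img'],'s25.png',(140,280,200,360),4.2)
s=monitor.get_state();print(s['tcp_pos'],s['wrist_force'])
```

```text
[0.64334119 0.06459429 0.05966268] [ 1.18372819  0.04824894 -0.69405196]
```

View pics/s25.png

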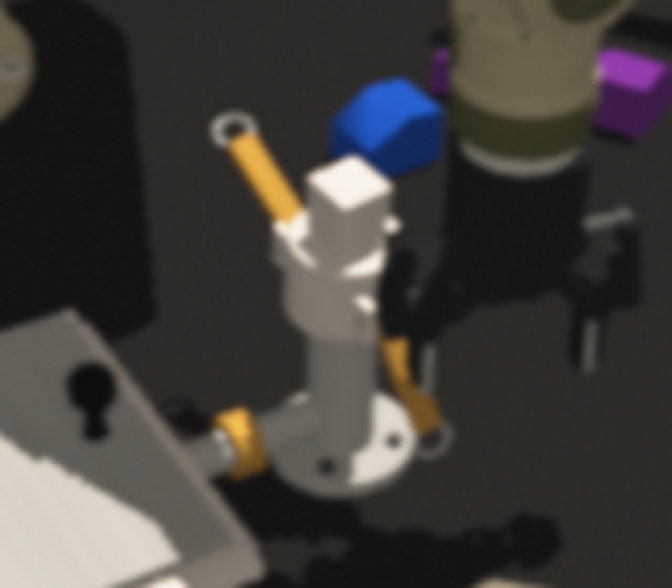

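Emit:
send_rows([
  [-0.005, 0, 0.002, 0, 0],
  [-0.005, 0, 0.002, 0, 0],
  [0, 0, 0, 0, 0],
])

```text
clock: 49.25
tcp_pos: [0.634, 0.0646, 0.0643]
orientation: [0.0, 0.843, 0.538, 0.001]
wrist_force: [3.8, 0.1, -0.5]
finger_gap: 0.0853
```

Emit:
send_rows([
  [-0.004, 0, 0.003, 0, 0],
  [-0.003, 0, 0.001, 0, 0],
  [0, 0, 0, 0, 0],
])

```text
clock: 49.55
tcp_pos: [0.6282, 0.0646, 0.0682]
orientation: [0.001, 0.843, 0.538, 0.001]
wrist_force: [7.0, 1.2, -0.9]
finger_gap: 0.0854
```

Emit:
send_rows([
  [-0.002, 0, 0, 0, 0],
  [-0.001, 0, 0, 0, 0],
  [0, 0, 0, 0, 0],
])

```text
clock: 49.85
tcp_pos: [0.6268, 0.0648, 0.0682]
orientation: [0.001, 0.843, 0.538, 0.002]
wrist_force: [8.9, 0.8, -3.7]
finger_gap: 0.0854
```

Run:
```python
from h import *
d=cam('scene');save(d['img'],'s26.png',(140,280,200,360),4.2)
s=monitor.get_state();print(s['tcp_pos'],s['wrist_force'])
d=cam('wrist');save(d['img'],'w26.png')
```

```text
[0.62679319 0.06475467 0.0682436 ] [ 8.86095702  0.2540756  -2.70051504]
```

View pics/s26.png

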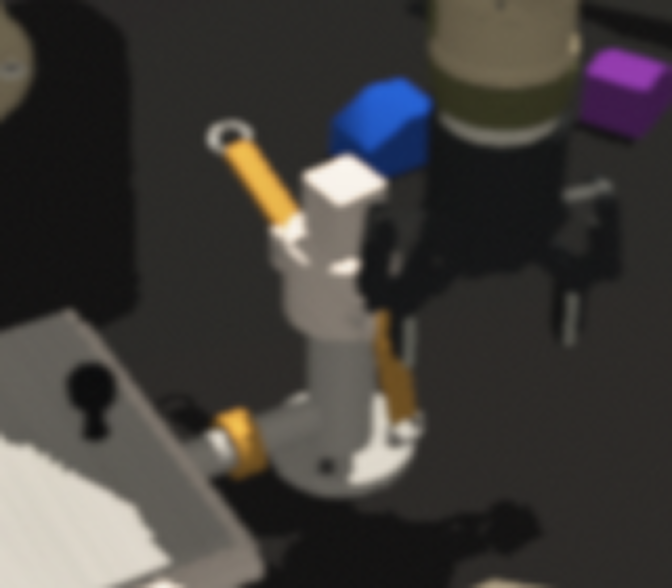

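View pics/w26.png

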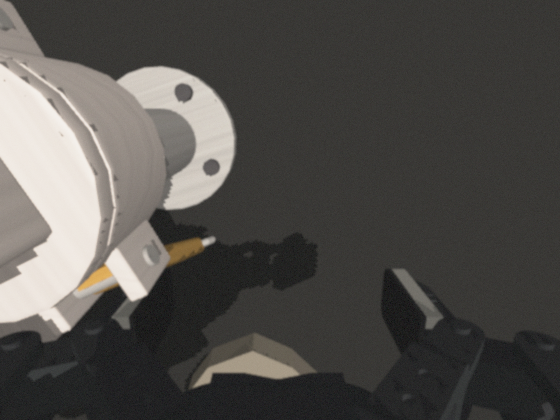

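The arm is about 15° short of vertical and the push has stalled at 9 N. The finger's knuckle is bearing on the coupling rather than the arm. I'll back out, yaw to 45° and use the protruding knuckle corner low on the arm, between the ears.

Emit:
send_rows([
  [0.015, 0, 0, 0, 0],
  [0.022, -0.001, 0, -6.6, 0],
  [0.022, -0.001, 0, -6.7, 0],
  [0, -0.001, -0.02, -6.7, 0],
  [0, 0, -0.03, 0, 0],
  [0, 0, -0.03, 0, 0],
  [0, 0, 0, 0, 0],
])

```text
clock: 50.65
tcp_pos: [0.677, 0.0616, -0.018]
orientation: [-0.002, 0.924, 0.383, -0.006]
wrist_force: [-0.4, -0.1, -0.3]
finger_gap: 0.0858
```

```bash
python3 cp.py 27
```

```text
[ 0.67699324  0.06155688 -0.01795872] [-0.00243076  0.92383558  0.38274039 -0.00563111] 0.08582479764332972 [-0.4336285  -0.12974093 -0.26974355]
wrist arm 1 8016 out [58. 96.] z [64. 89.] slope deg 13.1
top [0.71  0.365 0.002] 0.5
scene boss z 203 [193.  202.  204.2] ((549.43408203125, 19.35368537902832), (36.33340835571289, 36.28913879394531), 85.62403106689453)
scene disc z 199 161.9
scene arm 1 461 out [ 51. 124.] z [ 65. 223.] slope deg 41.5
scene arm -1 170 out [ 55. 119.] z [143. 173.] slope deg 24.0
scene [0.444 0.019 0.163] 0.51
scene coup [0.551 0.018 0.109] 0.65
```

View pics/scz27.png

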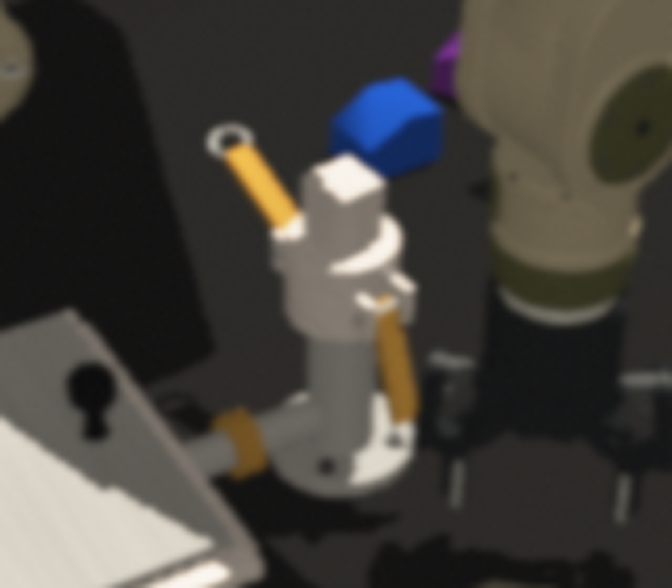

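View pics/wrist27.png

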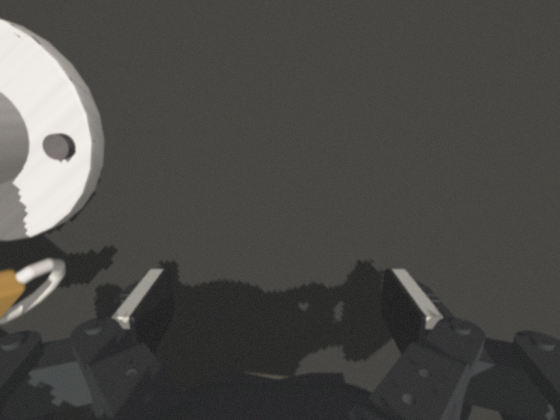

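Emit:
send_rows([
  [-0.008, 0, 0, 0, 0],
  [-0.006, 0, 0, 0, 0],
  [-0.004, 0, 0, 0, 0],
  [0, 0, 0, 0, 0],
])

```text
clock: 51.5
tcp_pos: [0.6648, 0.0616, -0.012]
orientation: [0.0, 0.924, 0.383, 0.0]
wrist_force: [2.5, 0.0, 2.0]
finger_gap: 0.0854
```

Emit:
send_rows([
  [-0.003, 0, 0, 0, 0],
  [-0.003, 0, 0, 0, 0],
  [0, 0, 0, 0, 0],
])

```text
clock: 51.8
tcp_pos: [0.6586, 0.0616, -0.0124]
orientation: [-0.0, 0.924, 0.383, -0.0]
wrist_force: [2.5, 0.5, 1.7]
finger_gap: 0.0855
```

Run:
```python
from h import *
d=cam('scene');save(d['img'],'s28.png',(140,280,200,360),4.2)
s=monitor.get_state();print(s['tcp_pos'],s['wrist_force'])
d=cam('wrist');save(d['img'],'w28.png')
```

```text
[ 0.65869205  0.06154363 -0.01241705] [1.3817829  0.04356376 0.21568495]
```

View pics/s28.png

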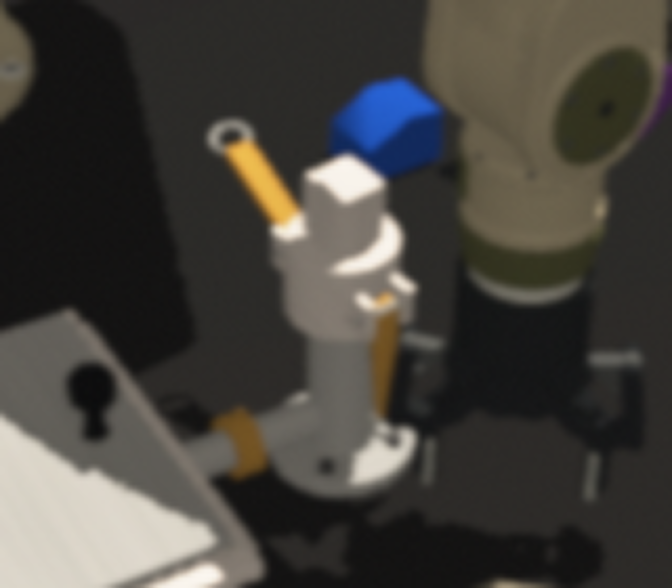

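It works. I'll push on until it meets a stop.

Emit:
send_rows([
  [-0.002, 0, 0, 0, 0],
  [-0.002, 0, 0, 0, 0],
  [0, 0, 0, 0, 0],
])

```text
clock: 52.2
tcp_pos: [0.6545, 0.0615, -0.0125]
orientation: [-0.0, 0.924, 0.383, -0.0]
wrist_force: [1.4, 0.5, 1.0]
finger_gap: 0.0857
```

Emit:
send_rows([
  [-0.002, 0, 0, 0, 0],
  [-0.001, 0, 0, 0, 0],
  [0, 0, 0, 0, 0],
])

```text
clock: 52.5
tcp_pos: [0.6516, 0.0616, -0.0125]
orientation: [-0.0, 0.924, 0.383, -0.0]
wrist_force: [1.9, -0.6, -0.1]
finger_gap: 0.0854
```

Emit:
send_rows([
  [-0.002, 0, 0, 0, 0],
  [-0.001, 0, 0, 0, 0],
  [0, 0, 0, 0, 0],
])

```text
clock: 52.8
tcp_pos: [0.65, 0.0616, -0.0121]
orientation: [0.0, 0.924, 0.383, 0.001]
wrist_force: [5.1, -0.2, -2.0]
finger_gap: 0.0856
```

Emit:
send_rows([
  [-0.002, 0, 0, 0, 0],
  [-0.001, 0, 0, 0, 0],
  [0, 0, 0, 0, 0],
])

```text
clock: 53.1
tcp_pos: [0.6488, 0.0615, -0.0116]
orientation: [0.001, 0.924, 0.383, 0.002]
wrist_force: [8.7, 0.2, -2.1]
finger_gap: 0.0855
```

Run:
```python
from h import *
d=cam('scene');save(d['img'],'s29.png',(140,280,200,360),4.2)
s=monitor.get_state();print(s['tcp_pos'],s['wrist_force'])
P=pts(d)*1000;dx=P[...,0]-550;dy=P[...,1]-20.5;z=P[...,2]
for a in range(50,145,8):
    m=(abs(dy)<12)&(dx>34)&(dx<80)&(z>a)&(z<a+8)
    if m.sum(): print(a,m.sum(),np.percentile(dx[m],[5,50,95]).round(1))
```

```text
[ 0.64878867  0.06151745 -0.01158304] [ 8.18573751 -0.05945809 -2.53683704]
50 15 [61.2 70.3 74.3]
58 14 [61.  65.8 73.1]
66 17 [34.6 69.8 72.6]
74 42 [35.3 61.  75.4]
82 32 [36.2 59.7 75.4]
90 22 [35.4 68.3 78.2]
98 12 [36.5 50.2 78.9]
106 15 [35.4 38.5 63. ]
114 26 [37.7 62.1 78.4]
122 48 [38.2 63.9 77.4]
130 77 [37.5 54.2 76.8]
138 11 [36.4 43.1 75.7]
```

View pics/s29.png

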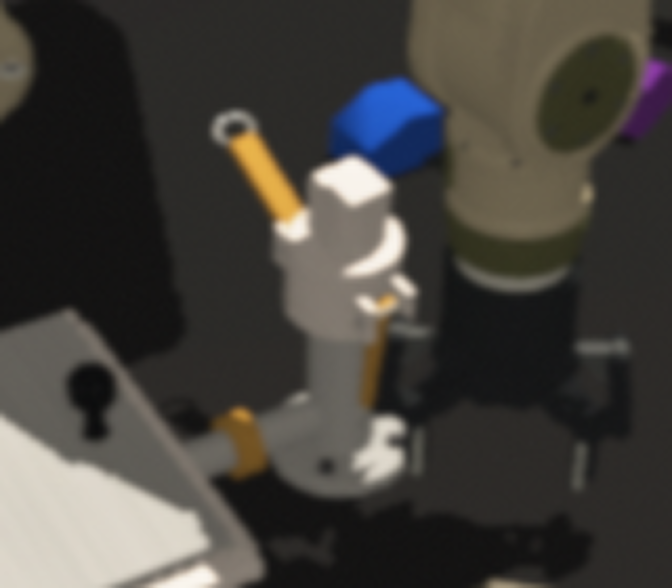

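Emit:
send_rows([
  [0.01, 0, 0, 0, 0],
  [0.03, 0, 0, 0, 0],
  [0.02, 0.02, 0.02, 0, 0],
  [0, 0, 0.045, 0, 0],
  [0, 0, 0.045, 0, 0],
  [0, 0, 0.045, 0, 0],
  [0, 0, 0.045, 0, 0],
  [0, 0, 0.045, 0, 0],
  [0, 0, 0, 0, 0],
])

```text
clock: 54.05
tcp_pos: [0.708, 0.0816, 0.2409]
orientation: [0.002, 0.924, 0.383, 0.005]
wrist_force: [1.7, 0.0, 1.5]
finger_gap: 0.0854
```

```bash
cat > arm.py <<'E'
from h import *
import sys
d=cam('scene');save(d['img'],'scz'+sys.argv[1]+'.png',(140,280,200,360),4.2)
s=monitor.get_state();print(s['tcp_pos'],s['wrist_force'])
P=pts(d)*1000;dx=P[...,0]-550;dy=P[...,1]-20.5;z=P[...,2]
sg=int(sys.argv[2])
hs=cv2.cvtColor(d['img'],cv2.COLOR_RGB2HSV)
yel=(hs[...,0]>8)&(hs[...,0]<30)&(hs[...,1]>110)
for a in range(50,145,8):
    m=yel&(abs(dy)<14)&(sg*dx>28)&(sg*dx<100)&(z>a)&(z<a+8)
    if m.sum(): print(a,m.sum(),np.percentile(sg*dx[m],[5,50,95]).round(1),np.percentile(dy[m],[5,95]).round(1))
m=(np.hypot(dx,dy)<33)&(np.maximum(abs(dx),abs(dy))>20)&(z>150)&(z<175)
q=P[m];A=np.c_[q[:,:2]-[550,20.5],np.ones(len(q))];c=np.linalg.lstsq(A,q[:,2],rcond=None)[0];print('disc tilt',c.round(3),len(q))
m=(np.hypot(dx,dy)<24)&(z>199)&(z<207);print('boss',m.sum(),cv2.minAreaRect(P[m][:,:2].astype(np.float32)),np.median(z[m]))
E
python3 arm.py 30 1; python3 cp.py 30
```

```text
[0.70716509 0.08157152 0.23708504] [ 0.09409977 -0.40913453 -0.76030854]
58 2 [40.7 40.7 40.8] [0.2 6. ]
66 12 [39.8 41.3 43.1] [-8.9  4.8]
74 15 [37.6 40.3 42.7] [-9.1  6.3]
82 16 [38.8 40.6 43.8] [-8.3  4.5]
90 18 [37.8 40.9 42.5] [-8.4  8. ]
98 17 [37.8 40.9 42.9] [-8.3  8.6]
106 16 [38.6 41.6 42.6] [-7.8  7.3]
114 13 [39.2 41.6 43.1] [-5.6  6.5]
122 11 [40.3 41.1 42.2] [-4.   7.7]
130 3 [32.4 35.3 41.3] [ 3.7 10.7]
138 5 [31.5 35.7 37.6] [0.4 7.1]
disc tilt [-1.08000e-01  8.80000e-02  1.62558e+02] 205
boss 142 ((550.40478515625, 19.97589111328125), (35.72849655151367, 35.73454666137695), 0.19785481691360474) 202.99304130440603
[0.70716509 0.08157152 0.23708504] [0.00125294 0.92382409 0.38280343 0.00300163] 0.08563479148812478 [ 0.09409977 -0.40913453 -0.76030854]
wrist boss z 3285 [194.1 202.5 203.7] ((551.7811889648438, 21.43503189086914), (34.01310348510742, 34.91471481323242), 0.051514219492673874)
wrist disc z 2636 162.9
wrist arm -1 164 out [50. 58.] z [140. 147.] slope deg -1.9
wrist coup [0.551 0.021 0.109] 0.64
top boss z 46 [199.2 202.5 204.8] ((550.6340942382812, 7.37070369720459), (34.652469635009766, 4.831486225128174), 0.39297956228256226)
top disc z 92 163.1
top coup [0.556 0.021 0.11 ] 0.51
scene boss z 206 [193.  202.  204.4] ((550.3978881835938, 20.343976974487305), (36.14722442626953, 38.65938949584961), 88.45841979980469)
scene disc z 205 162.3
scene arm -1 171 out [ 53. 116.] z [143. 174.] slope deg 23.8
scene [0.448 0.02  0.164] 0.72
scene coup [0.55  0.02  0.113] 0.62
scene coup [ 0.504 -0.324  0.077] 0.38
```

View pics/scz30.png

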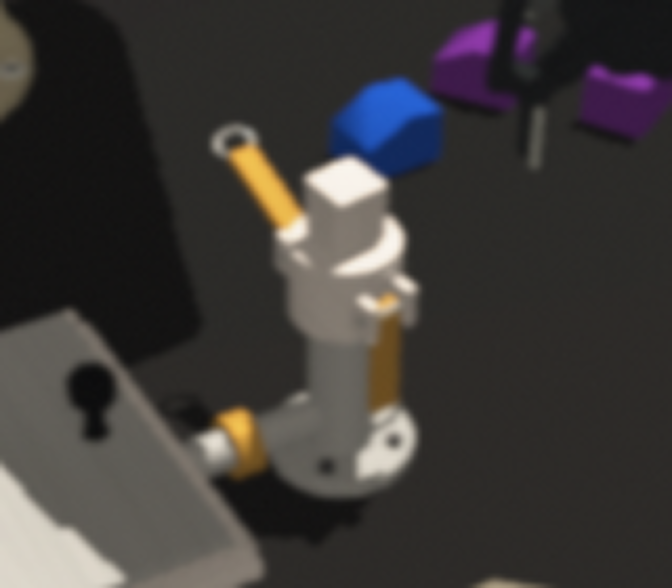

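View pics/wrist30.png

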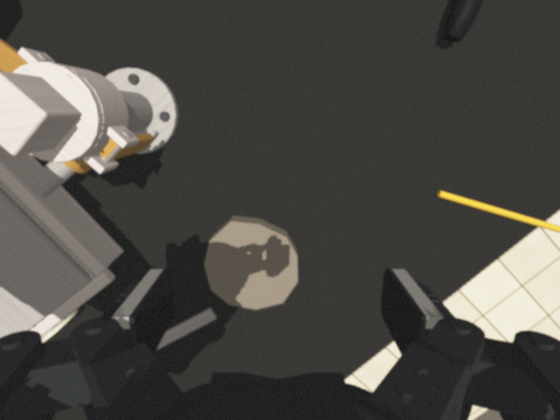

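The first arm is down: its outer face sits at a constant 41 mm from z = 58 to 122 mm, and the coupling is still home. Now the -x arm, the same way mirrored.

Emit:
send_rows([
  [-0.026, -0.003, 0.003, 8.2, 0],
  [-0.026, -0.003, 0, 8.2, 0],
  [-0.026, -0.003, 0, 8.2, 0],
  [-0.026, -0.003, 0, 8.2, 0],
  [-0.026, -0.003, 0, 8.2, 0],
  [-0.026, -0.003, 0, 8.2, 0],
  [-0.026, -0.003, 0, 8.2, 0],
  [-0.027, -0.003, 0, 8.2, 0],
  [-0.027, -0.003, 0, 8.2, 0],
  [-0.027, -0.003, 0, 8.2, 0],
  [-0.026, 0, 0, 8, 0],
  [0, 0, 0, 0, 0],
])

```text
clock: 55.75
tcp_pos: [0.4138, 0.0518, 0.2358]
orientation: [-0.001, 0.382, 0.924, -0.0]
wrist_force: [1.4, -0.5, -0.4]
finger_gap: 0.0854
```

Emit:
send_rows([
  [0, 0, -0.04, 0, 0],
  [0, 0, -0.04, 0, 0],
  [0, 0, 0, 0, 0],
  [0, 0, 0, 0, 0],
])

```text
clock: 56.15
tcp_pos: [0.4169, 0.0516, 0.1559]
orientation: [-0.001, 0.383, 0.924, -0.0]
wrist_force: [0.5, 0.3, 0.6]
finger_gap: 0.0853
```

Run:
```python
from h import *
d=cam('scene');save(d['img'],'s31.png',(120,280,180,360),4)
s=monitor.get_state();print(s['tcp_pos'],s['orientation'],s['wrist_force'],s['joint_pos'].round(2))
d=cam('wrist');save(d['img'],'w31.png')
```

```text
[0.41817309 0.05149248 0.15701872] [6.10763573e-04 3.82738028e-01 9.23856683e-01 2.41126201e-04] [ 1.0163805  -0.17341097  0.33122774] [-0.07  0.04 -0.41  1.13  0.   -0.85]
```

View pics/s31.png

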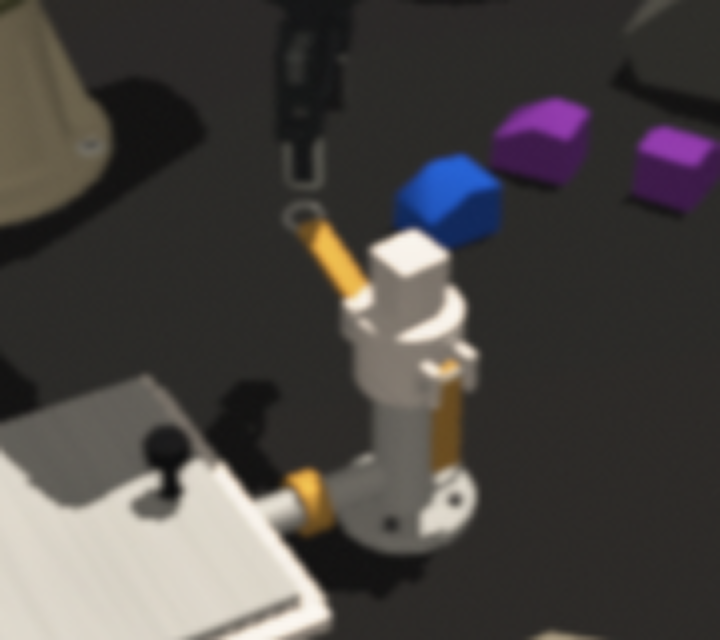

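View pics/w31.png

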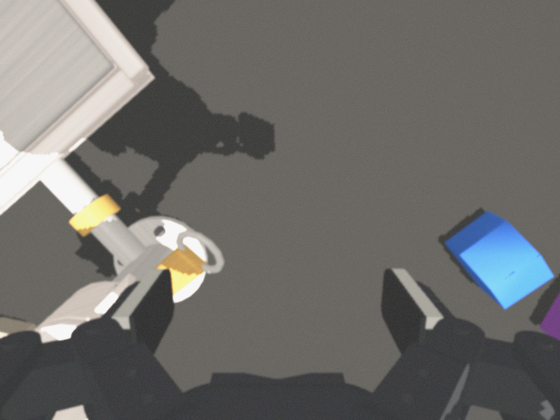

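Emit:
send_rows([
  [0, 0, -0.03, 0, 0],
  [0, 0, -0.012, 0, 0],
  [0, 0, -0.007, 0, 0],
  [0, 0, -0.007, 0, 0],
  [0, 0, -0.007, 0, 0],
  [0, 0, 0, 0, 0],
])

```text
clock: 56.85
tcp_pos: [0.4178, 0.0515, 0.0927]
orientation: [0.001, 0.382, 0.924, 0.0]
wrist_force: [-0.5, -0.1, 1.0]
finger_gap: 0.0855
```

Emit:
send_rows([
  [0.001, 0, -0.007, 0, 0],
  [0.001, 0, -0.007, 0, 0],
  [0.002, 0, -0.0055, 0, 0],
  [0.0025, 0, -0.005, 0, 0],
  [0.005, 0, -0.004, 0, 0],
  [0.005, 0, -0.004, 0, 0],
  [0, 0, 0, 0, 0],
])

```text
clock: 57.55
tcp_pos: [0.4331, 0.0516, 0.0591]
orientation: [-0.001, 0.383, 0.924, -0.0]
wrist_force: [-1.6, -1.5, 1.3]
finger_gap: 0.0856
```

Run:
```python
from h import *
d=cam('scene');save(d['img'],'s32.png',(120,280,180,360),4)
s=monitor.get_state();print(s['tcp_pos'],s['wrist_force'])
```

```text
[0.43318507 0.05155763 0.05947203] [-1.15600862  0.31613304  0.41715371]
```

View pics/s32.png

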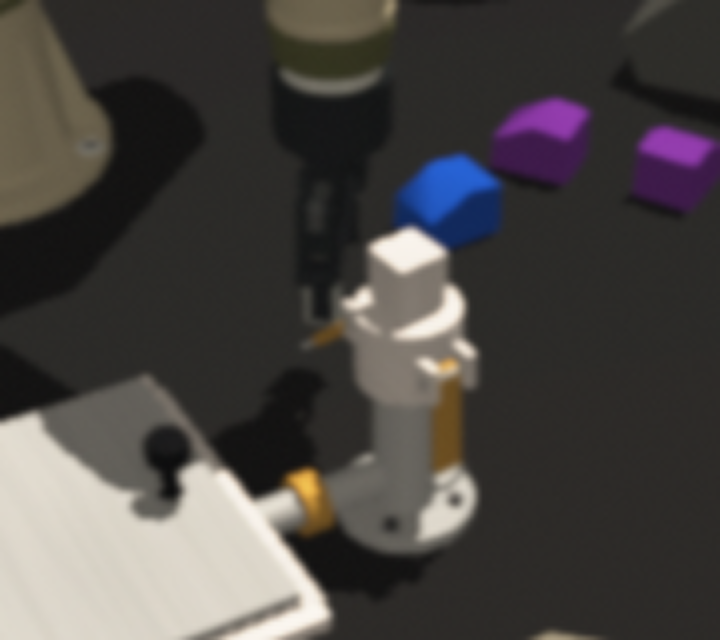

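Emit:
send_rows([
  [0.005, 0, -0.002, 0, 0],
  [0.004, 0, -0.001, 0, 0],
  [0, 0, 0, 0, 0],
])

```text
clock: 57.9
tcp_pos: [0.4428, 0.0516, 0.0569]
orientation: [-0.0, 0.382, 0.924, 0.0]
wrist_force: [-1.3, -0.3, -0.3]
finger_gap: 0.085
```

Emit:
send_rows([
  [-0.02, 0.004, 0, 0, 0],
  [-0.02, 0.005, 0, 0, 0],
  [0, 0, 0, 0, 0],
  [0, 0, -0.03, 0, 0],
  [0, 0, -0.03, 0, 0],
  [0, 0, -0.009, 0, 0],
  [0, 0, 0, 0, 0],
])

```text
clock: 58.6
tcp_pos: [0.4024, 0.0604, -0.0126]
orientation: [-0.001, 0.383, 0.924, -0.0]
wrist_force: [-0.6, 0.6, 0.8]
finger_gap: 0.085
```

```bash
python3 arm.py 33 -1
```

```text
[ 0.40324331  0.06042719 -0.01167467] [-0.94799478 -0.55830767  0.64004093]
74 3 [79.5 80.1 90.3] [-6.9 -0.7]
82 9 [70.4 74.6 82. ] [-7.8  5.4]
90 9 [63.4 69.4 74.8] [-9.3 -2.2]
98 5 [59.3 63.5 66.3] [-8.7 -6. ]
106 3 [54.9 60.2 60.7] [-9.2 -7.8]
disc tilt [-1.15000e-01  7.30000e-02  1.62598e+02] 207
boss 141 ((550.3511352539062, 19.096969604492188), (35.76327133178711, 35.431034088134766), 0.728166401386261) 202.89077154509417
```

View pics/scz33.png

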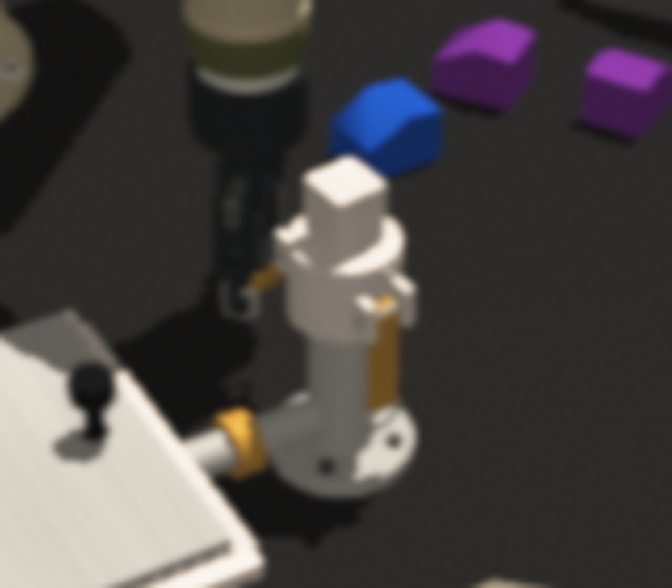

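Emit:
send_rows([
  [0.006, 0.0005, 0, 0, 0],
  [0.006, 0.0005, 0, 0, 0],
  [0.006, 0, 0, 0, 0],
  [0.006, 0, 0, 0, 0],
  [0, 0, 0, 0, 0],
])

```text
clock: 59.15
tcp_pos: [0.4283, 0.0615, -0.0115]
orientation: [0.001, 0.382, 0.924, 0.0]
wrist_force: [-1.0, 0.7, 1.3]
finger_gap: 0.0854
```

Emit:
send_rows([
  [0.005, 0, 0, 0, 0],
  [0.004, 0, 0, 0, 0],
  [0.003, 0, 0, 0, 0],
  [0, 0, 0, 0, 0],
])

```text
clock: 59.55
tcp_pos: [0.439, 0.0615, -0.0119]
orientation: [0.0, 0.382, 0.924, 0.0]
wrist_force: [-1.8, -0.1, 0.5]
finger_gap: 0.0851
```

```bash
python3 arm.py 34 -1
```

```text
[ 0.43896564  0.06151893 -0.01186497] [-1.83985011  0.26087328 -0.06005946]
50 1 [67.3 67.3 67.3] [2.7 2.7]
58 5 [47.3 48.2 71.1] [-1.9  5.5]
66 7 [44.  45.8 51.7] [-7.9 -5.4]
74 3 [43.9 44.5 47.3] [-10.8  -7.5]
82 4 [42.8 47.8 50.1] [-9.2 -6.4]
90 1 [48.4 48.4 48.4] [-7.6 -7.6]
disc tilt [-9.90000e-02  8.70000e-02  1.63116e+02] 225
boss 139 ((548.5536499023438, 19.188404083251953), (33.61357879638672, 38.568119049072266), 87.73359680175781) 203.5922427499024
```

View pics/scz34.png

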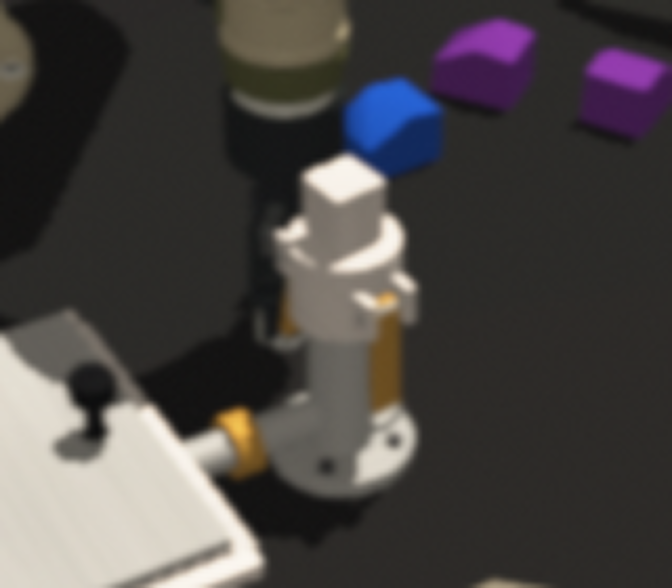

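Emit:
send_rows([
  [0.003, 0, 0, 0, 0],
  [0.002, 0, 0, 0, 0],
  [0.002, 0, 0, 0, 0],
  [0, 0, 0, 0, 0],
])

```text
clock: 60.0
tcp_pos: [0.4458, 0.0615, -0.0119]
orientation: [0.0, 0.382, 0.924, 0.0]
wrist_force: [-2.5, 0.1, -0.7]
finger_gap: 0.0854
```

Emit:
send_rows([
  [0.002, 0, 0, 0, 0],
  [0.001, 0, 0, 0, 0],
  [0.001, 0, 0, 0, 0],
  [0, 0, 0, 0, 0],
])

```text
clock: 60.4
tcp_pos: [0.4496, 0.0615, -0.0119]
orientation: [-0.0, 0.382, 0.924, 0.0]
wrist_force: [-2.4, -0.1, 0.8]
finger_gap: 0.0855
```

Emit:
send_rows([
  [0.002, 0, 0, 0, 0],
  [0.001, 0, 0, 0, 0],
  [0, 0, 0, 0, 0],
])

```text
clock: 60.7
tcp_pos: [0.4511, 0.0616, -0.0123]
orientation: [-0.001, 0.383, 0.924, -0.0]
wrist_force: [-4.8, -0.0, 0.4]
finger_gap: 0.0852
```

Emit:
send_rows([
  [0.002, 0, 0, 0, 0],
  [0.002, 0, 0, 0, 0],
  [0, 0, 0, 0, 0],
])

```text
clock: 61.0
tcp_pos: [0.4513, 0.0618, -0.0134]
orientation: [-0.004, 0.383, 0.924, -0.002]
wrist_force: [-12.3, -0.3, -1.2]
finger_gap: 0.0855
```

Emit:
send_rows([
  [-0.015, 0, 0, 0, 0],
  [-0.03, 0.01, 0, 0, 0],
  [0, 0, 0.03, 0, 0],
  [0, 0, 0.045, 0, 0],
  [0, 0, 0.045, 0, 0],
  [0, 0, 0.045, 0, 0],
  [0, 0, 0.045, 0, 0],
  [0, 0.03, 0.045, 0, 0],
  [0, 0, 0, 0, 0],
  [0, 0, 0, 0, 0],
])

```text
clock: 62.0
tcp_pos: [0.4133, 0.0998, 0.2414]
orientation: [0.002, 0.382, 0.924, 0.001]
wrist_force: [0.1, -0.7, -0.1]
finger_gap: 0.0857
```

```bash
python3 arm.py 35 -1; python3 arm.py 36 1 ; python3 cp.py 35
python3 - <<'E'
from h import *
d=cam('top');save(d['img'],'top36.png')
c=np.array([517.5,-217,0]);u=np.array([-.139,-.99,0]);v=np.array([.99,-.139,0])
P=pts(d)*1000;U=(P-c)@u;V=(P-c)@v
for uu in (-90,-50,0,50,100): 
    k=(abs(U-uu)<8)&(abs(abs(V)-70)<25); print(uu,np.median(P[...,2][k]).round(1))
E
```

```text
[0.41224556 0.09941313 0.2399203 ] [0.3237251  0.54578897 0.06217321]
58 3 [33.8 36.9 43.6] [-4.3 -0.7]
66 7 [34.2 35.7 39.9] [-8.4 -4.1]
74 2 [34.9 36.2 37.5] [-9.3 -8.4]
disc tilt [-1.32000e-01  7.80000e-02  1.62667e+02] 218
boss 141 ((549.49072265625, 19.883403778076172), (34.267547607421875, 36.31512451171875), 87.74250793457031) 203.28399394025797
[0.41148981 0.09918325 0.23906756] [ 0.82006803  0.05535216 -0.80150687]
58 1 [40.7 40.7 40.7] [6.3 6.3]
66 15 [37.5 39.8 41.8] [-9.5  5.7]
74 17 [37.3 39.4 40.7] [-9.8  6.7]
82 18 [37.7 39.8 41. ] [-10.    6.6]
90 13 [39.1 40.1 42. ] [-9.6  6. ]
98 15 [38.1 40.2 41.9] [-9.2  5.1]
106 15 [37.1 39.1 42.1] [-9.6  7. ]
114 12 [38.7 40.4 42. ] [-8.8  5.5]
122 9 [39.7 40.4 41.9] [-4.3  3.5]
130 6 [30.9 32.3 41.8] [0.7 7.6]
138 2 [36.4 38.2 40. ] [-1.5  4.2]
disc tilt [-1.05000e-01  7.20000e-02  1.62438e+02] 210
boss 139 ((550.0621948242188, 20.008319854736328), (35.53580856323242, 36.74359893798828), 88.24037170410156) 202.83797898255085
[0.41148981 0.09918325 0.23906756] [-1.02943448e-04  3.82376497e-01  9.24006599e-01 -9.01438504e-05] 0.08530838283393774 [ 0.82006803  0.05535216 -0.80150687]
wrist boss z 3087 [195.6 202.9 203.8] ((549.1240844726562, 20.23597526550293), (34.20942687988281, 36.34213638305664), 88.58338165283203)
wrist disc z 2510 163.0
wrist [0.514 0.023 0.061] 0.95
wrist coup [0.551 0.019 0.115] 0.87
top boss z 223 [199.4 203.2 206. ] ((548.72314453125, 21.149951934814453), (33.21645736694336, 32.673072814941406), 0.616359531879425)
top disc z 278 163.2
top [0.512 0.02  0.064] 0.47
top coup [0.553 0.019 0.111] 0.78
scene boss z 201 [192.9 202.1 204.7] ((549.662109375, 18.634492874145508), (35.41608810424805, 35.700130462646484), 87.09330749511719)
scene disc z 206 162.4
scene [ 0.502 -0.325  0.075] 0.54
scene [0.51  0.02  0.062] 0.44
scene coup [0.552 0.019 0.11 ] 0.92
-90 84.1
-50 83.9
0 83.6
50 83.8
100 83.9
```

View pics/scz35.png

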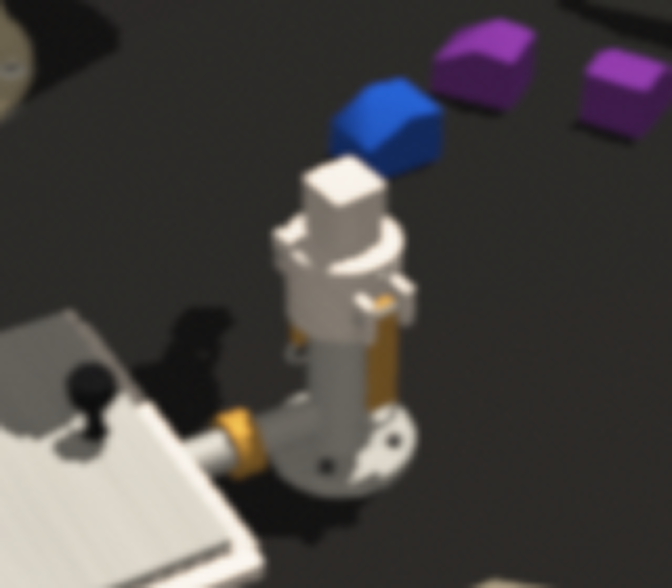

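View pics/wrist35.png

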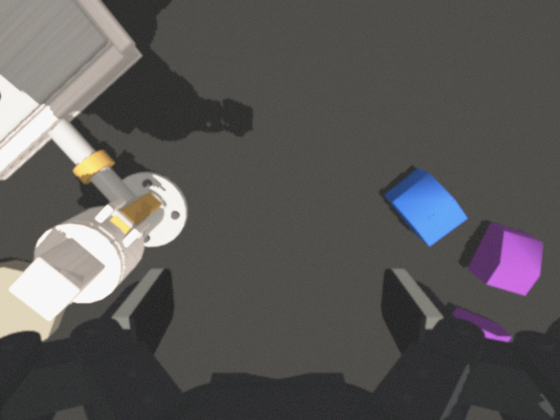

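View pics/top36.png

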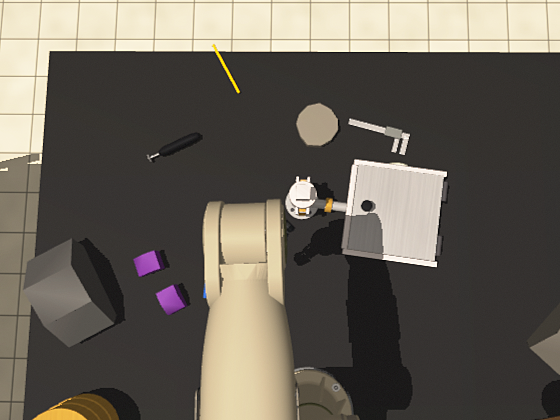

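Run:
```python
from h import *
s=monitor.get_state();d=cam('wrist');P=wpts(d,s)*1000
hs=cv2.cvtColor(d['img'],cv2.COLOR_RGB2HSV);yel=(hs[...,0]>8)&(hs[...,0]<30)&(hs[...,1]>110)
dx=550-P[...,0];dy=P[...,1]-20.5;z=P[...,2]
for a in range(56,140,8):
    m=yel&(abs(dy)<14)&(dx>25)&(dx<80)&(z>a)&(z<a+8)
    if m.sum(): print(a,m.sum(),np.percentile(dx[m],[5,50,95]).round(1))
```

```text
64 26 [41.6 42.1 42.6]
72 59 [41.6 42.2 42.7]
80 63 [41.3 42.4 42.8]
88 68 [41.4 42.2 43. ]
96 69 [41.5 42.3 42.9]
104 79 [41.6 42.2 42.8]
112 79 [41.9 42.3 42.9]
120 96 [41.8 42.2 43. ]
128 76 [41.2 42.2 43. ]
136 117 [32.8 35.2 37.9]
```

Both arms hang exactly vertical, with outer faces constant at 42 mm and 40 mm. The coupling is home at 163 mm, the lid is flat at 84 mm and the arm is clear. I'll hand in.

Run:
```python
from h import *
print(monitor.get_state()['clock'],ticket.hand_in())
```

```text
the job is handed in; nothing more can be done
62.65 None
```

The job is done and handed in at 62.7 s. All four grey stones are in the chamber and the lid is shut. The coupling is fully home and both its cam arms are down. I shut the lid before touching the coupling, and swung the arms down one after the other.

**Last checks:**
- **Stones:** all four lay flat on the chamber floor in the last view before the lid closed.
- **Lid:** its top reads 83.6–84.1 mm across the plate, which is flat shut.
- **Coupling:** its disc reads 163 mm and its boss 203 mm, so it is fully home.
- **Cam arms:** both hang vertical; their outer faces hold a constant distance from the column axis (about 42 mm and 40 mm) over nearly their whole length.
- **Bystanders:** the last top picture shows the slice, caliper and handpiece unmoved. The purple look-alikes are also in place; the blue one was hidden from above but unmoved in the wrist view.

**What went wrong or disagreed:**
- The real fingertips end about 34 mm short of the reported TCP, so my first grasp closed on air. I corrected for this afterwards.
- While setting down stone_4, the gripper touched the chamber with about 8 N, so I moved the stone about 12 mm and set it down there.
- Shutting the lid peaked at 38 N on the wrist, pressed through the fingertips.
- My first way of pushing the first cam arm stalled about 15° short at 9 N. I finished both arms with the finger's knuckle low on the arm, at up to 12 N.
- A tilt fit on the coupling's disc from the scene camera gave an implausible slope. I ignored it, because the disc and boss heights agree in all three cameras.

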